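# Load the spacer feeder of the measuring bench

### The job

Get the parts feeder ready for the next measuring run: first seat the star wheel fully home on the flatted shaft, its D bore matched to the flat. Then put every brass spacer on the bench into the steel chute, lift the chute with all of them in it, and tip it well over with its spout close above the hopper's mouth so that they all slide into the hopper. Finally lay the chute back flat on its rubber mat, and leave the other things on the bench where they are.

Things in the scene. Friction and masses are not known exactly. Their poses are not given: they have to be found in the camera images.
- feeder: Fixed grey parts feeder, on the robot's left or right. Its base is a block 20 mm high, 110 mm (x) by 150 mm (y, from -20 to +130 mm). At y = -70 mm stands the square aluminium hopper, at y = +70 mm the upright steel shaft. Origin on the bench under the feeder; turned about the vertical by up to about 0.3 rad.
- hopper_mouth (a point): Centre of the hopper's square mouth, in the plane of its rim, 65 mm above the bench (feeder y = -70 mm). The hopper is open at the top, 46 mm square inside with 4 mm walls, its floor 61 mm below the rim. Axes as the feeder's.
- shaft_foot (a point): Foot of the feeder's upright shaft, on top of the base, 20 mm above the bench (feeder y = +70 mm). The shaft is 20 mm in diameter and 30 mm high, the top 4 mm stepped in by 2 mm all round; on its feeder +x side it has a flat 5 mm from the axis. Axes as the feeder's.
- wheel: Loose aluminium star wheel, 0.12 kg: 12 teeth, 62 mm across, 10 mm high, round a twelve-sided hub 40 mm across flats, 32 mm high (flats square to x, then every 30 degrees). A D bore runs right through: 23 mm in diameter, flat on the +x side 6.5 mm from the axis. Origin at the centre of the underside. Seated when it meets shaft_foot and its +x points the feeder's +x way.
- mat: Fixed black rubber mat, 270 mm (x) by 125 mm (y), 3 mm thick; origin under its centre. The chute's place. On the robot's left or right, whichever the feeder is not.
- chute: Loose polished steel chute, 0.18 kg, open on top: a pan behind, narrowing into a spout along its +x. Floor and walls 3 mm thick, walls up to 22 mm above the underside, 240 mm long. A bridge over the channel at x = 20 to 44 mm, 45 mm up, carries the handle. Origin on the underside; starts flat on the mat (underside 3 mm above the bench). Spacers begin to slide in it at about 15 degrees of tilt.
- chute_grip (a point): Middle of the chute's black upright handle (chute x = 22, z = 67 mm): 44 mm long along the chute's x, 12 mm thick in y, from 48 to 82 mm above the chute's underside. Near the balance point (which is about 20 mm towards the pan); axes as the chute's.
- chute_pan (a point): Centre of the pan's floor (chute x = -65, z = 3 mm), where spacers can be put in from above. The pan is 56 mm wide inside, from its rear wall at x = -107 mm to x = -20 mm, where the channel begins to narrow. Axes as the chute's.
- chute_spout (a point): Middle of the spout's open end, on the channel floor (chute x = 130, z = 3 mm). The spout is straight from x = 30 mm on, 34 mm wide inside and 40 mm outside. Axes as the chute's: +x points out of the spout.
- spacer1: Brass hexagonal spacer, a test piece: 14 mm across flats, 12 mm high, 14 g, drawn with a dark 7 mm bore down its middle. Origin at its centre, z along the bore; starts upright on the bench (origin 6 mm up). There are 4 to 6 of them; one that is absent at the start reads None.
- spacer2: Brass hexagonal spacer, a test piece: 14 mm across flats, 12 mm high, 14 g, drawn with a dark 7 mm bore down its middle. Origin at its centre, z along the bore; starts upright on the bench (origin 6 mm up). There are 4 to 6 of them; one that is absent at the start reads None.
- spacer3: Brass hexagonal spacer, a test piece: 14 mm across flats, 12 mm high, 14 g, drawn with a dark 7 mm bore down its middle. Origin at its centre, z along the bore; starts upright on the bench (origin 6 mm up). There are 4 to 6 of them; one that is absent at the start reads None.
- spacer4: Brass hexagonal spacer, a test piece: 14 mm across flats, 12 mm high, 14 g, drawn with a dark 7 mm bore down its middle. Origin at its centre, z along the bore; starts upright on the bench (origin 6 mm up). There are 4 to 6 of them; one that is absent at the start reads None.
- spacer5: Brass hexagonal spacer, a test piece: 14 mm across flats, 12 mm high, 14 g, drawn with a dark 7 mm bore down its middle. Origin at its centre, z along the bore; starts upright on the bench (origin 6 mm up). There are 4 to 6 of them; one that is absent at the start reads None.
- spacer6: Brass hexagonal spacer, a test piece: 14 mm across flats, 12 mm high, 14 g, drawn with a dark 7 mm bore down its middle. Origin at its centre, z along the bore; starts upright on the bench (origin 6 mm up). There are 4 to 6 of them; one that is absent at the start reads None.
- loupe: Black inspection loupe, 36 mm across, 38 mm tall; not to be disturbed.
- gauge_block: Steel gauge block 35 x 12 x 30 mm; not to be disturbed.
- screwdriver: Screwdriver 170 mm long; not to be disturbed.
- caliper: Caliper 200 mm long at the back of the bench; not to be disturbed.
- mug: White mug, 80 mm across, 95 mm tall; not to be disturbed.
- oil_can: White oil bottle, 56 mm across, 110 mm tall; not to be disturbed.
Not all that is in view belongs to the job. What is shaped like the chute but turquoise is not meant. What is shaped like the wheel but orange or turquoise is not meant.

How it is judged:
By the outcome, as a careful person would: the job done as asked, in the order asked, and still so for the second after the job is handed in, with the robot touching nothing.
Of spacer1, spacer2, spacer3, spacer4, spacer5, spacer6 only 4 to 6 are there at a start; the rules pass over those that are not, and their reading is None.
At some moment in a run one of spacer1, spacer2, spacer3, spacer4, spacer5, spacer6, wheel may be knocked a few centimetres aside while the robot is not near it.
It also fails if it takes over 200 s, if anything falls off the work surface, if the arm or the gripper's body presses on something with over 40 N, if the wrist force passes 120 N, or if a joint passes its speed limit or range.

### The arm

A 6-joint arm with a two-finger parallel gripper is mounted at the origin on the work surface. World frame = base frame: x ahead of the robot, y to its left, z up, the work surface at z = 0. Lengths are in m, angles in rad, forces in N, time in s.
With the tool pointing down it reaches from about 0.25 to 0.775 m from the base axis. Payload 4 kg.
Tool frame: the origin (TCP) lies on the centre line of the jaws, within the pads' length; the fingertips stand 8 mm ahead of it and the grasp point (between the pads) lies 11 mm behind it; z points along the fingers, y is the line along which they close (so a half turn about z gives the same grasp; the last joint's range is limited). The gripper opens to 85 mm and grips with 20 to 120 N. Pads are 22 mm wide; open, the fingers measure 114 mm over their backs; the gripper's body (76 mm by 85 mm) begins 54 mm behind the grasp point. The pads swing forward as they close: fully open they stand 13 mm farther back than shut.
Start: joints at [1.156, 0.087, 1.371, -0, 1.684, -0.103], TCP at [0.169, 0.523, 0.239] pointing down, gripper open.
Joint ranges: [-3.1, 3.1], [-0.76, 2.03], [0.27, 2.55], [-1.08, 4.22], [0.17, 2.65], [-2.57, 2.57]. Speed limits (rad/s): [2.79, 2.79, 3.14, 3.14, 3.14, 3.14].

### API

Orientations are given as a 3x3 rotation matrix whose columns are the frame's x, y, z axes.
In Python, from workcell import robot gives the robot as it stands.
- The arm moves only by the tool move_arm, never from a script. Its argument "moves" is a list of rows, each a list of 6 numbers: the shift along the world's x, y, z each as a share of 0.5 m, from -1 to 1, then the turn, a rotation vector about the world's x, y, z each as a share of pi/2 rad, from -1 to 1. In form: [[dx, dy, dz, wx, wy, wz], ...]. A call has 1 to 5 rows; each row is the pose to reach, as a shift and turn from the pose commanded when the call began; what a row does not reach only later rows make up. A row lasts 1/8 s, in which the tool goes at most 62.5 mm and 10.7 degrees, less where a joint would pass 70% of its speed; a pose out of reach is approached as far as the arm can. A call with a number of a shift or a turn outside -1 to 1 is refused whole. A call with a gripper value outside its range is refused whole. "hand" is the gripper command: -1 is fully open, 1 is shut, values between are in proportion, set as the call begins (left out, the last holds). The fingers move at their own pace and stop on an object; the grip force is fixed at half the most. Time passes only in rows, so rows that repeat a pose let the fingers close. It gives the time, the measured TCP pose, the force, the opening and the grip force at its end, in the units of the state.
- robot.get_state(): the state, without advancing time (a new reading comes with each control period).
- robot.capture(name): name is "scene" or "top" or "wrist"; returns a dict with "image" (480x640x3 uint8, red, green, blue), "mtx" (3x3 intrinsics, pixels), "position" and "attitude" of the camera in the world; the wrist camera has in their place "hand_eye" (4x4, takes a point from camera to tool coordinates, whose origin is the TCP and whose axes are the flange's). Camera axes: x right, y down, z forward; pixel columns grow to the right and rows downward; lengths in m; the calibration is good to about 2 mm. A picture is of the moment at which its call begins: read the wrist's pose just before it. There is no depth.
- robot.sign_off(): hands the job in; it is judged then, once.
The state is a dict: "clock": time; "joint_pos": joint angles; "joint_velocities": joint speeds; "joint_torque": joint torques, N m; "position": TCP position; "ee_rot": TCP orientation; "force": force on the tool from outside, world axes, zero at the start; "moment": the same for the moment, N m; "grip_width": finger opening in m; "finger_force": force on a finger pad.
Only numpy, scipy, OpenCV 4.12 (cv2) and the standard library are available. Lean on these libraries where they do the work, as an engineer would, in place of code of your own. Each camera call takes 0.05 s, during which the arm holds its last target. There are 200 camera calls.

## Working session

There is one attempt and no reset: what is moved stays moved. The work goes in short steps, Python scripts to look and compute and a tool call to move; the robot and the scene stay as the last step left them, time stands still between calls to the robot, and variables do not carry over. Pictures are saved under pics/ and viewed, at most 14 in all, crops included, and the job is handed in when it is done.

Besides the shell and the picture viewer there is one more tool, called after "Emit:" by a JSON object that holds its "name" and its "arguments", one argument or row to a line. move_arm: Moves the arm, as the interface text tells. Shift numbers are shares of 0.5 m and turn numbers shares of pi/2 rad, none past 1 either way. Its arguments: {"type":"object","properties":{"moves":{"type":"array"},"hand":{"type":"number"}},"required":["moves"]}

```bash
mkdir -p pics; ls; cat > h.py <<'E'
import numpy as np, cv2
from workcell import robot
def cap(n,f=None):
    s=robot.get_state(); c=robot.capture(n)
    if f: cv2.imwrite('pics/'+f,c['image'][:,:,::-1])
    if n=='wrist':
        T=np.eye(4);T[:3,:3]=s['ee_rot'];T[:3,3]=s['position'];T=T@np.array(c['hand_eye'])
        c['R'],c['p']=T[:3,:3],T[:3,3]
    else:
        c['R'],c['p']=np.array(c['attitude']),np.array(c['position'])
        if c['R'].shape!=(3,3): print('att',c['R'])
    return c
def ray(c,uv,z):
    d=c['R']@np.linalg.solve(np.array(c['mtx']),[uv[0],uv[1],1.]); return c['p']+d*(z-c['p'][2])/d[2]
def proj(c,P):
    q=c['R'].T@(np.array(P)-c['p']); q=np.array(c['mtx'])@q; return q[:2]/q[2]
def pose():
    s=robot.get_state(); print('t',round(s['clock'],2),'p',np.round(s['position'],4).tolist(),'R',np.round(s['ee_rot'],3).tolist(),'q',np.round(s['joint_pos'],2).tolist(),'F',np.round(s['force'],1).tolist(),'w',round(s['grip_width'],4),s['finger_force']); return s
E
python3 - <<'E'
from h import *
import pickle
s=pose()
for n in('top','scene','wrist'):
    c=cap(n,n+'0.png'); pickle.dump(c,open(n+'0.pkl','wb')); print(n,c['p'],c['R'].tolist(),np.array(c['mtx']).tolist())
E
```

```text
pics
t 0.0 p [0.1685, 0.523, 0.2381] R [[-0.952, 0.307, -0.001], [0.307, 0.952, -0.002], [0.0, -0.002, -1.0]] q [1.16, 0.09, 1.37, 0.0, 1.68, -0.1] F [-0.3, 1.2, -0.0] w 0.0852 0.0
top [ 0.27373465 -0.02055697  1.32972494] [[-0.018170612006126234, -0.9803370763494745, 0.19649184612570414], [-0.999747988807404, 0.02040589696045828, 0.009357256263975523], [-0.013182857614089903, -0.19627230090821204, -0.9804608080700231]] [[613.1247482215339, 0.0, 318.580677659138], [0.0, 613.1247482215339, 238.32221365557064], [0.0, 0.0, 1.0]]
scene [1.01729795 0.62627738 0.75399625] [[-0.8030754736972319, 0.3838714243955648, -0.455754882671033], [0.5958423434373379, 0.5256078513007149, -0.6072135443302852], [0.006456416426185066, -0.7591963620721361, -0.6508296232527879]] [[458.9059875038227, 0.0, 324.735977678557], [0.0, 458.9059875038227, 242.18929441170707], [0.0, 0.0, 1.0]]
wrist [0.09480356 0.54686005 0.37257967] [[0.30713826000156524, 0.9067507165809084, 0.28891041383657035], [0.9516626594171416, -0.29198272742099196, -0.09531143456527463], [-0.002066860978087861, 0.3042190409356491, -0.9525998652203818]] [[356.4155334601016, 0.0, 319.7823120629115], [0.0, 356.4155334601016, 243.91965269773854], [0.0, 0.0, 1.0]]
```

View pics/top0.png

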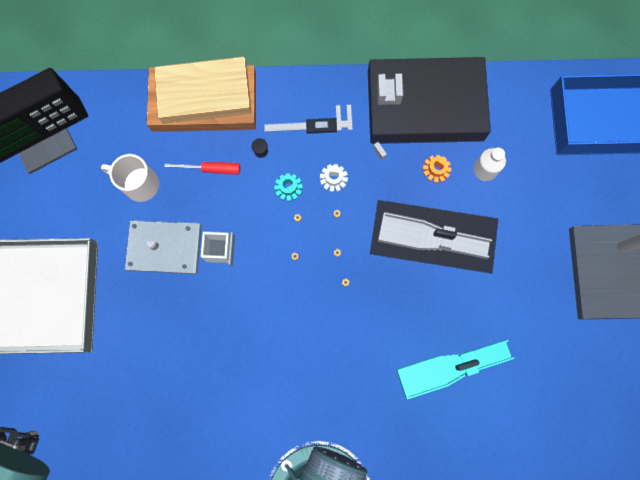

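View pics/scene0.png

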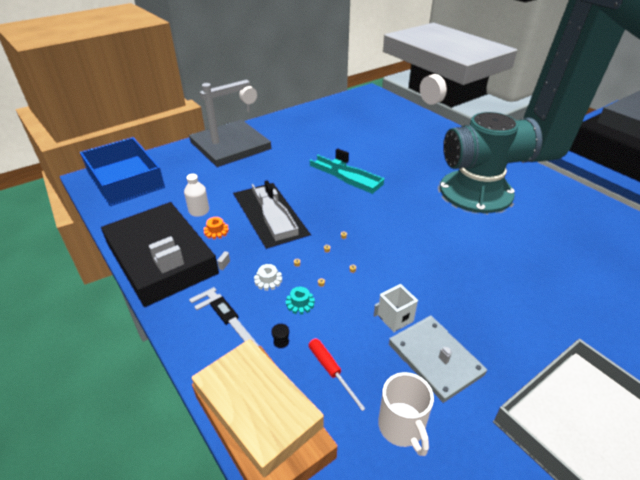

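The first job is the wheel. Three things could be it in the top view: white/aluminium at (334,178), turquoise at (288,186) and orange at (437,168), so I choose the aluminium one. The chute could be the steel one on the black mat at (435,237) or the turquoise one at (455,370), so I choose the steel one. There are five spacers: (297,217), (337,213), (295,256), (337,252) and (346,282). The feeder is on the left, with its shaft at (152,245) and its hopper at (217,247). I'll check these in a close crop.

```bash
python3 - <<'E'
from h import *
import pickle
c=pickle.load(open('top0.pkl','rb')); im=c['image'][:,:,::-1]
def cr(x,y,w,h,W,H): return cv2.resize(im[y:y+h,x:x+w],(W,H),interpolation=cv2.INTER_CUBIC)
a=cr(120,210,120,70,480,280); b=cr(315,160,40,35,320,280); d=cr(365,195,140,80,560,320); e=cr(285,205,60,80,240,320)
cv2.imwrite('pics/m1.png',np.vstack([np.hstack([a,b]),np.hstack([d,e])]))
for n,uv,z in [('wheel',(334,178),.03),('shaft',(152,244.5),.05),('hop',(217,246.5),.065),('s1',(297,217),.012),('s2',(337,213),.012),('s3',(295,256),.012),('s4',(337,252),.012),('s5',(346,282),.012)]: print(n,ray(c,uv,z).round(3))
E
```

```text
wheel [ 0.669 -0.045  0.03 ]
shaft [0.524 0.347 0.05 ]
hop [0.514 0.205 0.065]
s1 [0.587 0.039 0.012]
s2 [ 0.594 -0.05   0.012]
s3 [0.5   0.044 0.012]
s4 [ 0.507 -0.048  0.012]
s5 [ 0.44  -0.065  0.012]
```

View pics/m1.png

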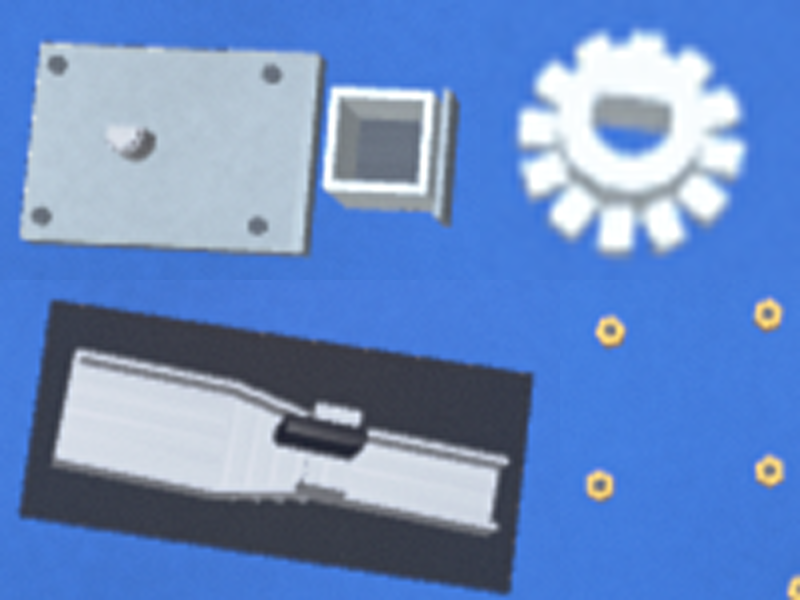

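The crop confirms the wheel is aluminium, with its D flat towards the top of the image, which is about world +x. The steel chute lies on the mat with its spout pointing right (-y). I'll look at the feeder from close up first, as it's on the way.

Emit:
{"name": "move_arm", "arguments": {
  "moves": [
    [0.35, -0.27, 0, 0, 0, -0.4],
    [0.35, -0.27, 0, 0, 0, -0.4],
    [0.35, -0.27, 0, 0, 0, -0.4],
    [0.35, -0.27, 0, 0, 0, -0.4],
    [0.35, -0.27, 0, 0, 0, -0.4]
  ],
  "hand": -1
}}

```text
clock: 0.78
position: [0.3453, 0.3869, 0.2388]
ee_rot: [[-0.586, 0.81, -0.0], [0.81, 0.586, -0.001], [-0.0, -0.001, -1.0]]
force: [-0.4, 0.4, -0.1]
grip_width: 0.0851
finger_force: 0.0
```

Emit:
{"name": "move_arm", "arguments": {
  "moves": [
    [0.35, -0.27, 0, 0, 0, -0.4],
    [0.35, -0.27, 0, 0, 0, -0.4],
    [0.35, -0.27, 0, 0, 0, -0.4],
    [0.35, -0.27, 0, 0, 0, -0.4],
    [0.35, -0.27, 0, 0, 0, -0.4]
  ]
}}

```text
clock: 1.4
position: [0.5196, 0.2528, 0.2383]
ee_rot: [[-0.001, 1.0, -0.001], [1.0, 0.001, -0.0], [-0.0, -0.001, -1.0]]
force: [-0.3, 1.0, 0.7]
grip_width: 0.0853
finger_force: 0.0
```

```bash
python3 - <<'E'
from h import *
import pickle
c=cap('wrist','w1.png'); pickle.dump(c,open('w1.pkl','wb')); pose()
E
```

```text
t 1.45 p [0.5185, 0.2539, 0.2386] R [[-0.003, 1.0, -0.002], [1.0, 0.003, 0.0], [0.0, -0.002, -1.0]] q [0.36, 0.15, 1.3, 0.0, 1.69, 0.35] F [-0.3, 0.6, -0.9] w 0.0854 0.0
```

View pics/w1.png

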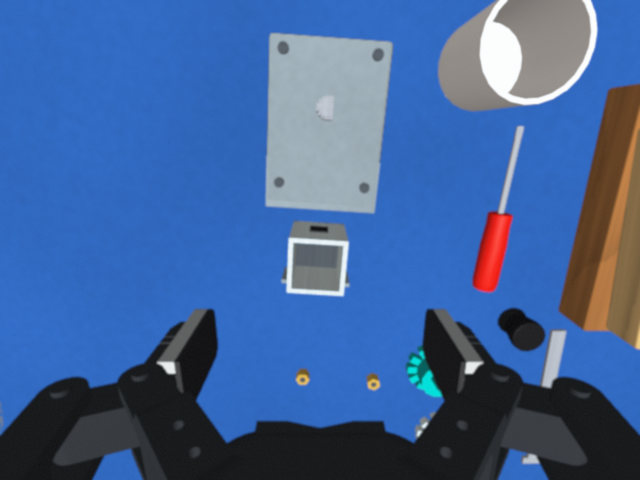

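The picture shows the feeder from above: base corners at about (270,33), (392,42), (375,213) and (265,206), and hopper rim corners at (288,237), (349,239), (345,296) and (287,293). The shaft is at (325,107) with its flat on the +x side. Next I fit the feeder pose.

```bash
cat >> h.py <<'E'
from scipy.optimize import least_squares
def fit(obs,x0):
    # obs: list of (cam, uv, xyz local); pose (x,y,yaw)
    def f(v):
        C,S=np.cos(v[2]),np.sin(v[2])
        return np.concatenate([proj(c,[v[0]+C*l[0]-S*l[1],v[1]+S*l[0]+C*l[1],l[2]])-uv for c,uv,l in obs])
    r=least_squares(f,x0,loss='soft_l1'); return r.x,f(r.x).reshape(-1,2).round(1)
E
python3 - <<'E'
from h import *
import pickle
w=pickle.load(open('w1.pkl','rb'));t=pickle.load(open('top0.pkl','rb'))
L=[(-.055,.13,.02),(.055,.13,.02),(.055,-.02,.02),(-.055,-.02,.02)]
H=[(-.027,-.043,.065),(.027,-.043,.065),(.027,-.097,.065),(-.027,-.097,.065)]
ow=[(w,np.array(u),l) for u,l in zip([(270,33),(392,42),(375,213),(265,206),(288,237),(349,239),(345,296),(287,293)],L+H)]
tt=[(22,240),(42,43),(318,53),(308,252),(330,190),(332,88),(437,92),(430,192)]
ot=[(t,np.array([120+u/4,210+v/4]),l) for (u,v),l in zip(tt,L+H)]
for o in (ow,ot,ow+ot):
    x,r=fit(o,[.52,.277,0]); print(x.round(4)); print(r.tolist())
im=w['image'][:,:,::-1]
S=cv2.resize(im[90:125,305:345],(480,420),interpolation=cv2.INTER_CUBIC)
cv2.imwrite('pics/sh.png',S)
C,Sn=np.cos(x[2]),np.sin(x[2])
for l in [(0,.07,.05),(0,.07,.02),(0,-.07,.065)]: print(proj(w,[x[0]-Sn*l[1],x[1]+C*l[1],l[2]]).round(1), np.round([x[0]-Sn*l[1],x[1]+C*l[1]],4))
E
```

```text
[ 0.5215  0.2781 -0.0607]
[[-1.9, -0.1], [1.3, -0.5], [-0.1, -4.2], [0.6, -3.7], [1.0, 1.9], [-0.3, 3.4], [-1.2, 0.5], [0.0, 0.3]]
[ 0.5215  0.2777 -0.059 ]
[[0.2, 0.3], [0.4, 0.1], [-0.8, 0.1], [-2.3, -0.0], [-0.4, -0.4], [1.1, -0.0], [0.3, -0.1], [0.3, 0.1]]
[ 0.5215  0.278  -0.0602]
[[-1.9, 0.0], [1.3, -0.4], [-0.1, -4.1], [0.6, -3.6], [1.0, 2.0], [-0.3, 3.5], [-1.1, 0.5], [0.1, 0.4], [0.1, 0.2], [0.2, 0.0], [-0.9, 0.1], [-2.5, 0.0], [-0.6, -0.3], [1.0, 0.0], [0.2, -0.0], [0.1, 0.2]]
[327.  108.3] [0.5257 0.3479]
[326.3 110.2] [0.5257 0.3479]
[317.2 268.5] [0.5173 0.2082]
```

View pics/sh.png

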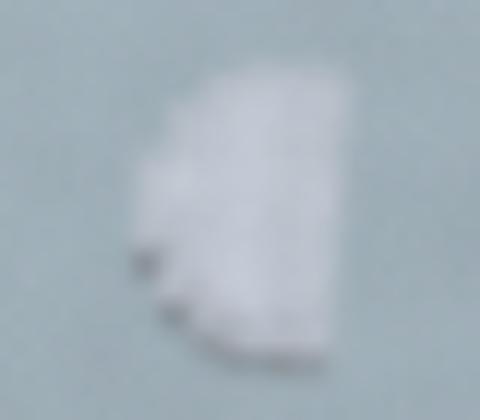

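Emit:
{"name": "move_arm", "arguments": {
  "moves": [
    [0.16, -0.3, -0.04, 0, 0, 0],
    [0.16, -0.3, -0.04, 0, 0, 0],
    [0.16, -0.3, -0.04, 0, 0, 0]
  ]
}}

```text
clock: 1.82
position: [0.5985, 0.1039, 0.2191]
ee_rot: [[-0.005, 1.0, -0.0], [1.0, 0.005, 0.001], [0.001, -0.0, -1.0]]
force: [0.2, -0.1, 0.4]
grip_width: 0.0854
finger_force: 0.0
```

Emit:
{"name": "move_arm", "arguments": {
  "moves": [
    [0.14, -0.3, -0.04, 0, 0, 0],
    [0.14, -0.3, -0.04, 0, 0, 0],
    [0.14, -0.3, -0.04, 0, 0, 0],
    [0.14, -0.3, -0.04, 0, 0, 0]
  ]
}}

```text
clock: 2.33
position: [0.6687, -0.0472, 0.1978]
ee_rot: [[-0.001, 1.0, -0.002], [1.0, 0.001, 0.001], [0.001, -0.002, -1.0]]
force: [-0.5, 1.0, -0.4]
grip_width: 0.0856
finger_force: 0.0
```

```bash
python3 - <<'E'
from h import *
import pickle
c=cap('wrist','w2.png'); pickle.dump(c,open('w2.pkl','wb')); pose()
u=proj(c,[.669,-.045,.032]).round().astype(int); print(u)
im=c['image'][:,:,::-1]; x,y=max(u[0]-100,0),max(u[1]-80,0)
cv2.imwrite('pics/w2c.png',cv2.resize(im[y:y+150,x:x+200],(800,600),interpolation=cv2.INTER_CUBIC)); print(x,y)
E
```

```text
t 2.38 p [0.6685, -0.0454, 0.1985] R [[-0.003, 1.0, -0.002], [1.0, 0.003, 0.001], [0.001, -0.002, -1.0]] q [-0.15, 0.37, 1.11, 0.0, 1.66, -0.16] F [0.0, 0.7, 0.1] w 0.0854 0.0
[320 221]
220 141
```

View pics/w2c.png

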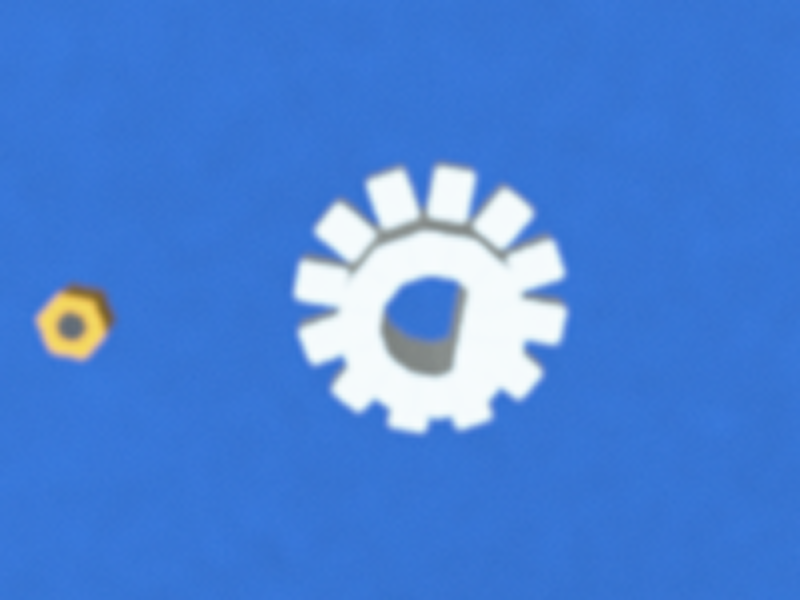

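The wheel crop shows the hub centre at about (432,324) in the crop, which is (328,222) in the full image. The D flat is on the right and leans, so the wheel's yaw is about -0.2 rad (tooth angles give -11.5°).

```bash
python3 - <<'E'
from h import *
import pickle
c=pickle.load(open('w2.pkl','rb'))
print(ray(c,(328,222),.032), ray(c,(220+430/4,141+298/4),.010), ray(c,(220+75/4,141+325/4),.012))
E
```

```text
[ 0.67581574 -0.04545832  0.032     ] [ 0.67580657 -0.04480739  0.01      ] [ 0.59372589 -0.05084115  0.012     ]
```

Emit:
{"name": "move_arm", "arguments": {
  "moves": [
    [0.015, 0.002, -0.1, 0, 0, -0.128],
    [0.015, 0.002, -0.2, 0, 0, -0.128],
    [0.015, 0.002, -0.3, 0, 0, -0.128],
    [0.015, 0.002, -0.356, 0, 0, -0.128],
    [0.015, 0.002, -0.356, 0, 0, -0.128]
  ]
}}

```text
clock: 3.0
position: [0.6735, -0.0421, 0.0183]
ee_rot: [[0.194, 0.981, -0.007], [0.981, -0.194, 0.002], [0.0, -0.007, -1.0]]
force: [-0.8, -0.4, -0.3]
grip_width: 0.0852
finger_force: 0.0
```

Emit:
{"name": "move_arm", "arguments": {
  "moves": [
    [0, 0, 0, 0, 0, 0],
    [0, 0, 0, 0, 0, 0],
    [0, 0, 0, 0, 0, 0],
    [0, 0, 0, 0, 0, 0],
    [0, 0, 0, 0, 0, 0]
  ],
  "hand": 1
}}

```text
clock: 3.62
position: [0.6779, -0.0456, 0.0243]
ee_rot: [[0.198, 0.98, 0.005], [0.98, -0.198, -0.0], [0.001, 0.005, -1.0]]
force: [0.1, -0.1, 6.5]
grip_width: 0.0382
finger_force: 61.0
```

Emit:
{"name": "move_arm", "arguments": {
  "moves": [
    [0, 0, 0, 0, 0, 0],
    [0, 0, 0, 0, 0, 0],
    [0, 0, 0.05, 0, 0, 0],
    [0, 0, 0.15, 0, 0, 0],
    [0, 0, 0.16, 0, 0, 0]
  ]
}}

```text
clock: 4.25
position: [0.6791, -0.0461, 0.1072]
ee_rot: [[0.198, 0.98, 0.01], [0.98, -0.198, -0.002], [0.0, 0.01, -1.0]]
force: [-0.5, 0.1, -0.5]
grip_width: 0.038
finger_force: 60.7
```

Emit:
{"name": "move_arm", "arguments": {
  "moves": [
    [-0.15, 0.4, 0.04, 0, 0, 0.045],
    [-0.15, 0.4, 0.04, 0, 0, 0.045],
    [-0.15, 0.4, 0.04, 0, 0, 0.045],
    [-0.15, 0.4, 0.04, 0, 0, 0.045]
  ]
}}

```text
clock: 4.75
position: [0.5992, 0.1575, 0.1205]
ee_rot: [[0.125, 0.992, -0.002], [0.992, -0.125, 0.001], [0.0, -0.002, -1.0]]
force: [-0.0, 0.3, -0.6]
grip_width: 0.0387
finger_force: 60.7
```

Emit:
{"name": "move_arm", "arguments": {
  "moves": [
    [-0.15, 0.386, 0, 0, 0, 0.045],
    [-0.15, 0.386, 0, 0, 0, 0.045],
    [-0.15, 0.386, 0, 0, 0, 0.045],
    [-0.15, 0.386, 0, 0, 0, 0.045],
    [-0.15, 0.386, 0, 0, 0, 0.045]
  ]
}}

```text
clock: 5.38
position: [0.5253, 0.3481, 0.1202]
ee_rot: [[0.055, 0.998, -0.001], [0.998, -0.055, -0.001], [-0.001, -0.001, -1.0]]
force: [1.2, -0.3, -1.6]
grip_width: 0.0386
finger_force: 60.7
```

```bash
python3 - <<'E'
from h import *
import pickle
c=cap('wrist','w3.png'); pickle.dump(c,open('w3.pkl','wb')); pose()
im=c['image'][:,:,::-1]
cv2.imwrite('pics/w3c.png',cv2.resize(im[180:420,170:490],(800,600),interpolation=cv2.INTER_CUBIC))
E
```

```text
t 5.42 p [0.5262, 0.3468, 0.1204] R [[0.057, 0.998, -0.001], [0.998, -0.057, -0.002], [-0.002, -0.001, -1.0]] q [0.49, 0.31, 1.34, -0.0, 1.49, 0.55] F [0.5, 0.4, -0.4] w 0.0381 60.704500428400934
```

View pics/w3c.png

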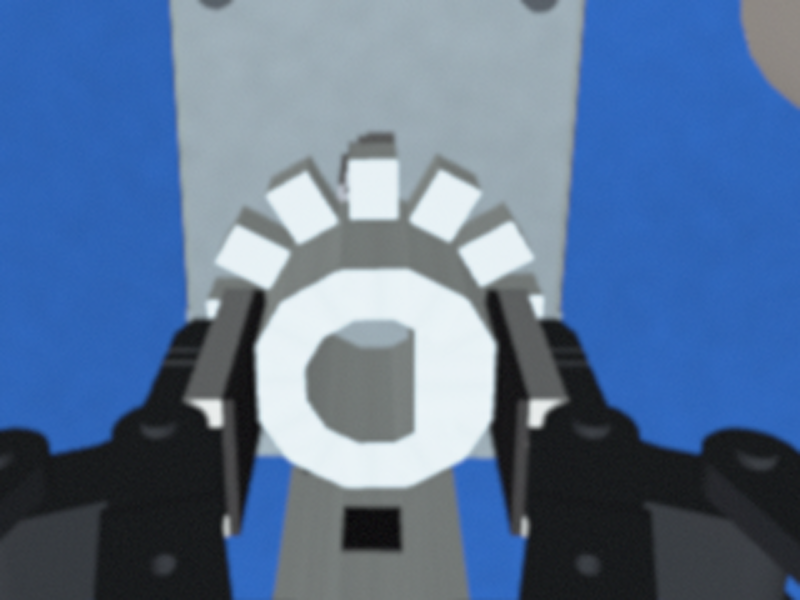

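The wheel is gripped squarely and hangs level over the shaft. The hub's top centre is at crop (375,379), which is (320,331.5) in the full image, and the flat is on the right (+x).

```bash
python3 - <<'E'
from h import *
import pickle
c=pickle.load(open('w3.pkl','rb'))
for z in(.126,.130): print(ray(c,(320,331.5),z))
# teeth top tips centroid check: top tooth outer (373,157), z bottom+.01
for z in(.104,.108): print(ray(c,(170+373*.4,180+157*.4),z))
E
```

```text
[0.52550551 0.34669971 0.126     ]
[0.52563857 0.34915316 0.13      ]
[0.5268888  0.37791902 0.104     ]
[0.52696562 0.37918369 0.108     ]
```

Emit:
{"name": "move_arm", "arguments": {
  "moves": [
    [0, 0, -0.04, 0, 0, 0],
    [0, 0, -0.07, 0, 0, 0],
    [0, 0, -0.09, 0, 0, 0],
    [0, 0, -0.105, 0, 0, 0],
    [0, 0, -0.11, 0, 0, 0]
  ]
}}

```text
clock: 6.05
position: [0.5263, 0.3466, 0.0696]
ee_rot: [[0.058, 0.998, 0.0], [0.998, -0.058, -0.001], [-0.001, 0.0, -1.0]]
force: [-7.2, -6.7, 18.3]
grip_width: 0.038
finger_force: 62.7
```

```bash
python3 -c "from h import *; pose()"
```

```text
t 6.05 p [0.5263, 0.3466, 0.0696] R [[0.058, 0.998, 0.0], [0.998, -0.058, -0.001], [-0.001, 0.0, -1.0]] q [0.49, 0.35, 1.4, -0.0, 1.39, 0.55] F [-7.2, -6.7, 18.3] w 0.038 62.68177826888859
```

Emit:
{"name": "move_arm", "arguments": {
  "moves": [
    [-0.002, -0.002, 0.008, 0, 0, 0],
    [-0.003, -0.003, 0.008, 0, 0, 0],
    [-0.003, -0.003, 0, 0, 0, 0],
    [-0.003, -0.003, -0.004, 0, 0, 0],
    [-0.003, -0.003, -0.008, 0, 0, 0]
  ]
}}

```text
clock: 6.68
position: [0.5256, 0.3463, 0.0688]
ee_rot: [[0.057, 0.998, 0.003], [0.998, -0.057, 0.001], [0.002, 0.003, -1.0]]
force: [-10.8, -6.0, 26.1]
grip_width: 0.0384
finger_force: 63.6
```

Emit:
{"name": "move_arm", "arguments": {
  "moves": [
    [-0.003, -0.001, 0.012, 0, 0, 0],
    [-0.004, -0.003, 0.012, 0, 0, 0],
    [-0.004, -0.003, 0.004, 0, 0, 0],
    [-0.004, -0.003, 0, 0, 0, 0],
    [-0.004, -0.003, -0.004, 0, 0, 0]
  ]
}}

```text
clock: 7.3
position: [0.5244, 0.3462, 0.068]
ee_rot: [[0.057, 0.998, 0.006], [0.998, -0.057, 0.005], [0.005, 0.006, -1.0]]
force: [-6.9, -0.8, 23.9]
grip_width: 0.0382
finger_force: 63.4
```

Emit:
{"name": "move_arm", "arguments": {
  "moves": [
    [0, 0, 0.01, 0, 0, 0],
    [0, 0, 0.012, 0, 0, 0],
    [0, 0, 0.012, 0, 0, 0]
  ]
}}

```text
clock: 7.68
position: [0.5247, 0.3474, 0.0671]
ee_rot: [[0.057, 0.998, 0.005], [0.998, -0.057, 0.006], [0.007, 0.005, -1.0]]
force: [3.8, 6.8, 2.3]
grip_width: 0.0383
finger_force: 61.5
```

```bash
python3 - <<'E'
from h import *
import pickle
c=cap('wrist','w4.png'); pickle.dump(c,open('w4.pkl','wb')); pose()
t=cap('top')
im=c['image'][:,:,::-1]
a=cv2.resize(im[295:375,260:380],(600,400),interpolation=cv2.INTER_CUBIC)
cv2.imwrite('pics/w4c.png',a)
E
```

```text
t 7.72 p [0.5247, 0.3474, 0.0671] R [[0.057, 0.998, 0.005], [0.998, -0.057, 0.006], [0.007, 0.005, -1.0]] q [0.49, 0.34, 1.41, 0.0, 1.38, 0.55] F [2.9, 6.1, 1.5] w 0.0378 61.526473788544536
```

View pics/w4c.png

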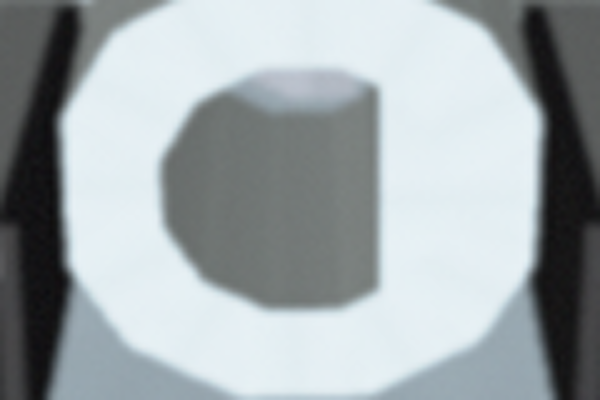

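```bash
python3 - <<'E'
from h import *
import pickle
c=pickle.load(open('w3.pkl','rb')); c0=pickle.load(open('w1.pkl','rb'))
a=-.06; X=np.array([np.cos(a),np.sin(a)]);Y=np.array([-X[1],X[0]]); s=np.array([.5257,.3479])
for cc in (c,c0):
  for nm,dx,dy,z in [('far10',0,.010,.046),('left10',-.010,0,.046),('far8',0,.008,.05),('flatFar',.005,.0087,.046),('near',0,-.01,.046)]:
    p=s+X*dx+Y*dy; print(nm,proj(cc,[*p,z]).round(1))
im=c['image'][:,:,::-1]; cv2.imwrite('pics/w3d.png',cv2.resize(im[220:280,290:350],(600,600),interpolation=cv2.INTER_CUBIC))
E
```

```text
far10 [320.2 245.4]
left10 [304.1 260.6]
far8 [320.2 250.6]
flatFar [328.3 247.4]
near [320.  275.5]
far10 [327.6  96.1]
left10 [315.2 107.9]
far8 [327.6  98.2]
flatFar [333.4  98.1]
near [326.1 120.9]
```

View pics/w3d.png

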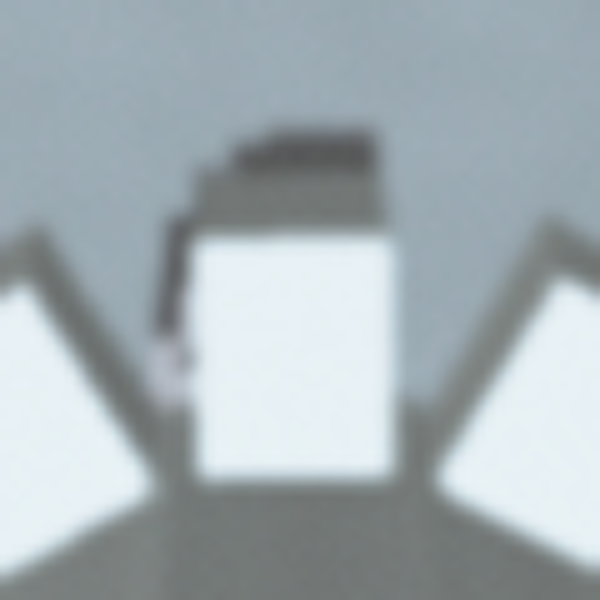

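```bash
python3 - <<'E'
from h import *
import pickle
c=pickle.load(open('w3.pkl','rb'))
a=-.06; X=np.array([np.cos(a),np.sin(a)]);Y=np.array([-X[1],X[0]]); s=np.array([.5257,.3479])
for z in(.02,.046):
 print(z,[ (d,proj(c,[*(s+.01*(X*np.cos(np.radians(d))+Y*np.sin(np.radians(d)))),z]).round(1).tolist()) for d in (60,90,120,150,180)])
# sensitivity
print(proj(c,[*s,.02])-proj(c,[*(s+[0,.001]),.02]),proj(c,[*s,.02])-proj(c,[*(s+[.001,0]),.02]))
E
```

```text
0.02 [(60, [327.4, 235.6]), (90, [320.2, 233.7]), (120, [312.9, 235.5]), (150, [307.6, 240.6]), (180, [305.7, 247.5])]
0.046 [(60, [328.3, 247.5]), (90, [320.2, 245.4]), (120, [312.1, 247.4]), (150, [306.2, 253.0]), (180, [304.1, 260.6])]
[0.07957983 1.36951635] [-1.44102321  0.07583218]
```

Emit:
{"name": "move_arm", "arguments": {
  "moves": [
    [0.003, 0.003, 0.01, 0, 0, 0],
    [0.006, 0.007, 0.01, 0, 0, 0],
    [0.006, 0.007, 0.01, 0, 0, 0],
    [0.006, 0.007, 0, 0, 0, 0],
    [0.006, 0.007, -0.006, 0, 0, 0]
  ]
}}

```text
clock: 8.4
position: [0.5259, 0.3482, 0.0627]
ee_rot: [[0.057, 0.998, 0.001], [0.998, -0.057, 0.001], [0.001, 0.001, -1.0]]
force: [0.7, 1.7, -0.3]
grip_width: 0.0379
finger_force: 61.5
```

Emit:
{"name": "move_arm", "arguments": {
  "moves": [
    [-0.001, -0.001, 0, 0, 0, 0],
    [-0.002, -0.001, 0, 0, 0, 0],
    [-0.002, -0.002, 0, 0, 0, 0]
  ]
}}

```text
clock: 8.78
position: [0.5256, 0.348, 0.0628]
ee_rot: [[0.057, 0.998, 0.002], [0.998, -0.057, 0.002], [0.002, 0.002, -1.0]]
force: [4.0, 6.2, -4.0]
grip_width: 0.0383
finger_force: 61.1
```

Emit:
{"name": "move_arm", "arguments": {
  "moves": [
    [0.002, 0.002, 0, 0, 0, 0],
    [0.002, 0.002, -0.01, 0, 0, 0],
    [0.002, 0.002, -0.02, 0, 0, 0],
    [0.002, 0.002, -0.03, 0, 0, 0],
    [0.002, 0.002, -0.036, 0, 0, 0]
  ]
}}

```text
clock: 9.4
position: [0.526, 0.3484, 0.0454]
ee_rot: [[0.057, 0.998, 0.001], [0.998, -0.057, 0.001], [0.001, 0.001, -1.0]]
force: [1.6, 3.6, 0.4]
grip_width: 0.0383
finger_force: 61.6
```

Emit:
{"name": "move_arm", "arguments": {
  "moves": [
    [0, 0, -0.003, 0, 0, 0],
    [0, 0, -0.006, 0, 0, 0]
  ]
}}

```text
clock: 9.65
position: [0.526, 0.3486, 0.0442]
ee_rot: [[0.057, 0.998, 0.001], [0.998, -0.057, 0.001], [0.001, 0.001, -1.0]]
force: [-2.8, 2.1, 11.4]
grip_width: 0.0383
finger_force: 62.7
```

Emit:
{"name": "move_arm", "arguments": {
  "moves": [
    [0, 0, 0.004, 0, 0, 0],
    [0, 0, 0.004, 0, 0, 0],
    [0, 0, 0.004, 0, 0, 0],
    [0, 0, 0.004, 0, 0, 0],
    [0, 0, 0.004, 0, 0, 0]
  ],
  "hand": -1
}}

```text
clock: 10.28
position: [0.5256, 0.3478, 0.0441]
ee_rot: [[0.057, 0.998, -0.0], [0.998, -0.057, -0.0], [-0.0, -0.0, -1.0]]
force: [-0.3, 0.2, -0.1]
grip_width: 0.0854
finger_force: 0.0
```

Emit:
{"name": "move_arm", "arguments": {
  "moves": [
    [0, 0, 0.08, 0, 0, 0],
    [0, 0, 0.2, 0, 0, 0],
    [0, -0.1, 0.32, 0, 0, 0],
    [0, -0.12, 0.32, 0, 0, 0],
    [0, -0.12, 0.32, 0, 0, 0]
  ]
}}

```text
clock: 10.9
position: [0.5262, 0.2871, 0.2052]
ee_rot: [[0.059, 0.998, 0.002], [0.998, -0.059, 0.001], [0.001, 0.002, -1.0]]
force: [-0.1, 0.2, -0.4]
grip_width: 0.0856
finger_force: 0.0
```

```bash
python3 - <<'E'
from h import *
import pickle
c=cap('wrist','w5.png'); pickle.dump(c,open('w5.pkl','wb')); pose()
t=cap('top','t5.png'); pickle.dump(t,open('t5.pkl','wb'))
im=c['image'][:,:,::-1]; p=proj(c,[.526,.348,.052]).astype(int); print(p)
x,y=p[0]-60,max(p[1]-50,0)
a=cv2.resize(im[y:y+100,x:x+120],(480,400),interpolation=cv2.INTER_CUBIC)
b=cv2.resize(t['image'][205:285,280:360,::-1],(320,400)[0:2],interpolation=cv2.INTER_CUBIC)
cv2.imwrite('pics/w5c.png',np.hstack([a,b])); print(x,y)
E
```

```text
t 10.95 p [0.5254, 0.2876, 0.2032] R [[0.058, 0.998, -0.002], [0.998, -0.058, 0.0], [-0.0, -0.002, -1.0]] q [0.41, 0.21, 1.31, 0.0, 1.63, 0.46] F [0.0, 1.0, -0.7] w 0.0856 0.0
[314 152]
254 102
```

View pics/w5c.png

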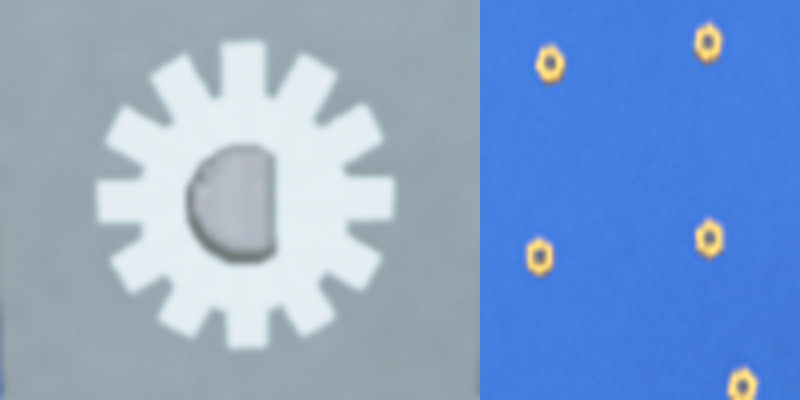

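The picture shows the wheel seated: the shaft fills the bore, the flats match, and the hub is centred at crop (245,200). The five spacers haven't moved. Next I fit the chute and write a spacer detector.

```bash
cat >> h.py <<'E'
def spacers(show=True):
    t=cap('top'); h=cv2.cvtColor(t['image'],cv2.COLOR_RGB2HSV)
    m=cv2.inRange(h,(12,90,120),(32,255,255)); n,_,st,ce=cv2.connectedComponentsWithStats(m)
    out=[]
    for i in range(1,n):
        if 15<st[i,4]<150 and 180<ce[i][1]<330 and 200<ce[i][0]<560: out.append((ray(t,ce[i],.010).round(4)[:2].tolist(),int(st[i,4]),ce[i].round(1).tolist()))
    if show:
        for o in out: print(o)
    return out,t
E
python3 - <<'E'
from h import *
import pickle
spacers()
t=pickle.load(open('top0.pkl','rb'))
uv=[(384.25,212.5),(378.75,241.25),(491.75,240),(488,257.5)]
l=[(-.11,.031,.025),(-.11,-.031,.025),(.13,.02,.025),(.13,-.02,.025)]
x,r=fit([(t,np.array(u),k) for u,k in zip(uv,l)],[.53,-.27,-1.7]); print(x.round(4),r.tolist())
C,S=np.cos(x[2]),np.sin(x[2])
for d in[(-.085,-.012),(-.085,.012),(-.060,-.012),(-.060,.012),(-.072,0),(.022,0),(.13,0)]: print(d,np.round([x[0]+C*d[0]-S*d[1],x[1]+S*d[0]+C*d[1]],4))
E
```

```text
([0.5934, -0.0487], 27, [336.5, 213.5])
([0.5855, 0.038], 22, [297.4, 217.8])
([0.5057, -0.0468], 21, [336.6, 252.6])
([0.4994, 0.0456], 24, [294.4, 256.2])
([0.4403, -0.0636], 25, [345.1, 282.2])
[ 0.5336 -0.2515 -1.7975] [[-0.6, 0.5], [-0.5, -1.0], [0.2, -0.1], [1.1, 0.3]]
(-0.085, -0.012) [ 0.5411 -0.166 ]
(-0.085, 0.012) [ 0.5644 -0.1714]
(-0.06, -0.012) [ 0.5354 -0.1903]
(-0.06, 0.012) [ 0.5588 -0.1957]
(-0.072, 0) [ 0.5498 -0.1813]
(0.022, 0) [ 0.5287 -0.2729]
(0.13, 0) [ 0.5044 -0.3782]
```

Emit:
{"name": "move_arm", "arguments": {
  "moves": [
    [0.06, -0.25, -0.1, 0, 0, 0.446],
    [0.06, -0.25, -0.1, 0, 0, 0.446],
    [0.06, -0.25, -0.1, 0, 0, 0.446],
    [0.06, -0.25, -0.1, 0, 0, 0.446],
    [0.06, -0.25, -0.1, 0, 0, 0.446]
  ],
  "hand": -0.2
}}

```text
clock: 11.68
position: [0.5548, 0.1633, 0.1518]
ee_rot: [[-0.599, 0.801, -0.004], [0.801, 0.599, -0.0], [0.002, -0.004, -1.0]]
force: [-0.0, 0.9, 0.6]
grip_width: 0.0514
finger_force: 0.0
```

Emit:
{"name": "move_arm", "arguments": {
  "moves": [
    [0.06, -0.25, -0.1, 0, 0, 0.446],
    [0.06, -0.25, -0.1, 0, 0, 0.446],
    [0.06, -0.25, -0.1, 0, 0, 0.446],
    [0.06, -0.25, -0.1, 0, 0, 0.446],
    [0.06, -0.25, -0.1, 0, 0, 0.446]
  ]
}}

```text
clock: 12.3
position: [0.5854, 0.0386, 0.1032]
ee_rot: [[-0.974, 0.228, -0.002], [0.228, 0.974, 0.0], [0.002, -0.0, -1.0]]
force: [0.3, 1.3, 0.7]
grip_width: 0.0515
finger_force: 0.0
```

```bash
python3 - <<'E'
from h import *
spacers();c=cap('wrist','w6.png');s=pose();
h=cv2.cvtColor(c['image'],cv2.COLOR_RGB2HSV);m=cv2.inRange(h,(12,90,90),(32,255,255)); n,_,st,ce=cv2.connectedComponentsWithStats(m)
for i in range(1,n):
    if st[i,4]>80: print(ray(c,ce[i],.008).round(4)[:2],st[i,4],ce[i].round(0))
E
```

```text
([0.5934, -0.0487], 27, [336.5, 213.5])
([0.5857, 0.0386], 25, [297.2, 217.7])
([0.5059, -0.047], 22, [336.7, 252.5])
([0.4403, -0.0636], 25, [345.1, 282.2])
t 12.4 p [0.5856, 0.0388, 0.1038] R [[-0.974, 0.227, -0.001], [0.227, 0.974, 0.0], [0.001, 0.0, -1.0]] q [-0.03, 0.23, 1.48, 0.0, 1.43, -1.37] F [-0.2, 0.4, -0.2] w 0.051 0.0
[ 0.4394 -0.0648] 699 [89. 56.]
[0.4983 0.0432] 377 [295. 116.]
[ 0.5043 -0.0488] 481 [156. 161.]
[0.5842 0.0365] 334 [317. 249.]
[ 0.5917 -0.0501] 383 [199. 285.]
[ 0.6946 -0.2525] 598 [  8. 448.]
[0.8056 0.2448] 972 [625. 442.]
[0.8136 0.1357] 84 [492. 473.]
```

Emit:
{"name": "move_arm", "arguments": {
  "moves": [
    [-0.002, -0.004, -0.1, 0, 0, 0],
    [-0.002, -0.004, -0.17, 0, 0, 0],
    [-0.002, -0.004, -0.186, 0, 0, 0],
    [-0.002, -0.004, -0.186, 0, 0, 0]
  ]
}}

```text
clock: 12.9
position: [0.585, 0.0364, 0.0117]
ee_rot: [[-0.974, 0.225, 0.0], [0.225, 0.974, 0.0], [-0.0, 0.0, -1.0]]
force: [0.3, 0.0, 0.1]
grip_width: 0.0512
finger_force: 0.0
```

Emit:
{"name": "move_arm", "arguments": {
  "moves": [
    [0, 0, 0, 0, 0, 0],
    [0, 0, 0, 0, 0, 0],
    [0, 0, 0, 0, 0, 0],
    [0, 0, 0, 0, 0, 0],
    [0, 0, 0, 0, 0, 0]
  ],
  "hand": 1
}}

```text
clock: 13.52
position: [0.5861, 0.036, 0.0135]
ee_rot: [[-0.974, 0.225, 0.004], [0.225, 0.974, 0.0], [-0.004, 0.001, -1.0]]
force: [0.2, 0.6, 5.3]
grip_width: 0.0109
finger_force: 58.7
```

Emit:
{"name": "move_arm", "arguments": {
  "moves": [
    [0, 0, 0.08, 0, 0, 0],
    [0, 0, 0.16, 0, 0, 0],
    [-0.03, -0.12, 0.16, 0, 0, 0],
    [-0.06, -0.24, 0.16, 0, 0, 0],
    [-0.08, -0.35, 0.16, 0, 0, 0]
  ]
}}

```text
clock: 14.15
position: [0.544, -0.1406, 0.0916]
ee_rot: [[-0.974, 0.225, 0.0], [0.225, 0.974, -0.0], [-0.0, -0.0, -1.0]]
force: [1.4, 0.6, -0.0]
grip_width: 0.0113
finger_force: 58.8
```

Emit:
{"name": "move_arm", "arguments": {
  "moves": [
    [-0.009, -0.065, -0.05, 0, 0, 0],
    [-0.009, -0.065, -0.11, 0, 0, 0],
    [-0.009, -0.065, -0.11, 0, 0, 0]
  ]
}}

```text
clock: 14.52
position: [0.5377, -0.171, 0.0334]
ee_rot: [[-0.974, 0.226, -0.006], [0.226, 0.974, 0.003], [0.007, 0.001, -1.0]]
force: [-0.2, 1.2, -0.6]
grip_width: 0.0109
finger_force: 58.8
```

Emit:
{"name": "move_arm", "arguments": {
  "moves": [
    [0, 0, 0, 0, 0, 0],
    [0, 0, 0, 0, 0, 0],
    [0, 0, 0.1, 0, 0, 0],
    [0, 0, 0.2, 0, 0, 0],
    [0, 0, 0.2, 0, 0, 0]
  ],
  "hand": -0.2
}}

```text
clock: 15.15
position: [0.544, -0.1725, 0.1441]
ee_rot: [[-0.974, 0.224, 0.013], [0.224, 0.975, -0.006], [-0.014, -0.003, -1.0]]
force: [-0.5, 0.1, -0.1]
grip_width: 0.0512
finger_force: 0.0
```

```bash
python3 - <<'E'
from h import *
spacers();c=cap('wrist','w7.png');s=pose()
im=c['image'][:,:,::-1]
cv2.imwrite('pics/w7c.png',cv2.resize(im[130:430,120:520],(800,600)))
E
```

```text
([0.5934, -0.0487], 27, [336.5, 213.5])
([0.5409, -0.1698], 25, [392.3, 235.6])
([0.5059, -0.047], 22, [336.7, 252.5])
([0.4995, 0.0455], 25, [294.4, 256.2])
t 15.25 p [0.541, -0.1714, 0.1381] R [[-0.975, 0.224, 0.003], [0.224, 0.975, -0.001], [-0.003, -0.001, -1.0]] q [-0.41, 0.16, 1.49, 0.0, 1.49, -1.75] F [-0.2, 0.2, 0.0] w 0.0513 0.0
```

View pics/w7c.png

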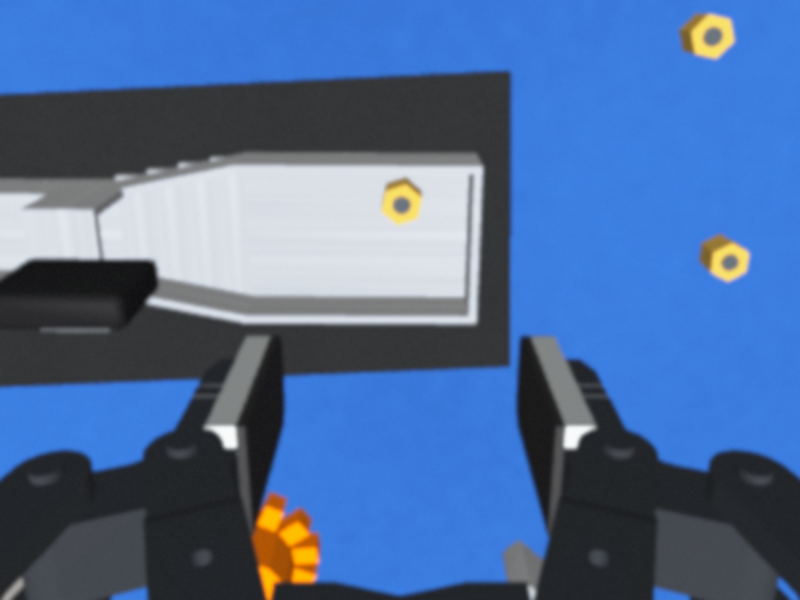

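The picture shows one spacer upright in the pan at (401,203), with the pan otherwise clear. The orange wheel and gauge block are well away. Next is spacer 2.

Emit:
{"name": "move_arm", "arguments": {
  "moves": [
    [0.052, 0.12, 0, 0, 0, 0],
    [0.104, 0.241, 0, 0, 0, 0],
    [0.104, 0.241, -0.05, 0, 0, 0],
    [0.104, 0.241, -0.15, 0, 0, 0],
    [0.104, 0.241, -0.236, 0, 0, 0]
  ]
}}

```text
clock: 15.88
position: [0.5906, -0.0499, 0.015]
ee_rot: [[-0.975, 0.224, -0.004], [0.224, 0.975, 0.001], [0.004, -0.0, -1.0]]
force: [0.2, 0.5, 0.1]
grip_width: 0.0513
finger_force: 0.0
```

Emit:
{"name": "move_arm", "arguments": {
  "moves": [
    [0, 0, -0.01, 0, 0, 0],
    [0, 0, -0.01, 0, 0, 0],
    [0, 0, -0.01, 0, 0, 0],
    [0, 0, -0.01, 0, 0, 0],
    [0, 0, -0.01, 0, 0, 0]
  ],
  "hand": 1
}}

```text
clock: 16.5
position: [0.5929, -0.0512, 0.0146]
ee_rot: [[-0.974, 0.225, 0.002], [0.225, 0.974, -0.0], [-0.002, 0.0, -1.0]]
force: [-0.3, 0.3, 0.0]
grip_width: 0.011
finger_force: 58.6
```

Emit:
{"name": "move_arm", "arguments": {
  "moves": [
    [0, 0, 0.08, 0, 0, 0],
    [0, 0, 0.16, 0, 0, 0],
    [-0.04, -0.1, 0.16, 0, 0, 0],
    [-0.08, -0.2, 0.16, 0, 0, 0],
    [-0.115, -0.29, 0.16, 0, 0, 0]
  ]
}}

```text
clock: 17.12
position: [0.5341, -0.1975, 0.0941]
ee_rot: [[-0.974, 0.225, 0.001], [0.225, 0.974, -0.001], [-0.001, -0.0, -1.0]]
force: [0.5, -1.2, -0.1]
grip_width: 0.0109
finger_force: 58.7
```

Emit:
{"name": "move_arm", "arguments": {
  "moves": [
    [0, 0, -0.05, 0, 0, 0],
    [0, 0, -0.1, 0, 0, 0],
    [0, 0, -0.114, 0, 0, 0]
  ]
}}

```text
clock: 17.5
position: [0.5334, -0.1957, 0.0347]
ee_rot: [[-0.974, 0.225, -0.003], [0.225, 0.974, 0.002], [0.003, 0.001, -1.0]]
force: [-0.0, -0.1, -0.3]
grip_width: 0.0113
finger_force: 58.7
```

Emit:
{"name": "move_arm", "arguments": {
  "moves": [
    [0, 0, 0, 0, 0, 0],
    [0, 0, 0, 0, 0, 0],
    [0, 0, 0.1, 0, 0, 0],
    [0, 0, 0.2, 0, 0, 0],
    [0, 0, 0.2, 0, 0, 0]
  ],
  "hand": -0.2
}}

```text
clock: 18.12
position: [0.5384, -0.1975, 0.1441]
ee_rot: [[-0.974, 0.225, 0.013], [0.225, 0.974, -0.006], [-0.014, -0.003, -1.0]]
force: [0.2, 0.4, -0.0]
grip_width: 0.0514
finger_force: 0.0
```

```bash
cat >> h.py <<'E'
def wsp():
    c=cap('wrist'); h=cv2.cvtColor(c['image'],cv2.COLOR_RGB2HSV);m=cv2.inRange(h,(12,90,90),(32,255,255)); n,_,st,ce=cv2.connectedComponentsWithStats(m)
    for i in range(1,n):
        if st[i,4]>80: print('w',ray(c,ce[i],.008).round(4)[:2],'pan',ray(c,ce[i],.014).round(4)[:2],st[i,4])
    return c
E
python3 - <<'E'
from h import *
spacers();wsp();pose()
E
```

```text
([0.5411, -0.1698], 25, [392.3, 235.5])
([0.5362, -0.1935], 26, [403.2, 237.5])
([0.5059, -0.047], 22, [336.7, 252.5])
([0.4995, 0.0456], 24, [294.4, 256.2])
([0.4404, -0.0635], 26, [345.1, 282.1])
w [ 0.4391 -0.0664] pan [ 0.4396 -0.0689] 445
w [0.4975 0.0362] pan [0.4967 0.0313] 259
w [ 0.5041 -0.0503] pan [ 0.5031 -0.0532] 370
w [ 0.5351 -0.1952] pan [ 0.5334 -0.1948] 252
w [ 0.54   -0.1717] pan [ 0.5382 -0.1718] 268
w [ 0.686  -0.2747] pan [ 0.681  -0.2725] 2207
t 18.23 p [0.5355, -0.1962, 0.1381] R [[-0.974, 0.225, 0.003], [0.225, 0.974, -0.001], [-0.003, -0.001, -1.0]] q [-0.45, 0.17, 1.48, 0.0, 1.49, -1.79] F [-0.9, -0.9, 0.0] w 0.0511 0.0
```

Emit:
{"name": "move_arm", "arguments": {
  "moves": [
    [-0.03, 0.12, 0, 0, 0, 0],
    [-0.06, 0.24, 0, 0, 0, 0],
    [-0.06, 0.291, -0.05, 0, 0, 0],
    [-0.06, 0.291, -0.15, 0, 0, 0],
    [-0.06, 0.291, -0.236, 0, 0, 0]
  ]
}}

```text
clock: 18.85
position: [0.5031, -0.0494, 0.0155]
ee_rot: [[-0.975, 0.224, -0.003], [0.224, 0.975, 0.001], [0.003, -0.0, -1.0]]
force: [0.6, -0.6, 0.1]
grip_width: 0.0514
finger_force: 0.0
```

Emit:
{"name": "move_arm", "arguments": {
  "moves": [
    [0, 0, -0.01, 0, 0, 0],
    [0, 0, -0.01, 0, 0, 0],
    [0, 0, -0.01, 0, 0, 0],
    [0, 0, -0.01, 0, 0, 0],
    [0, 0, -0.01, 0, 0, 0]
  ],
  "hand": 1
}}

```text
clock: 19.48
position: [0.5054, -0.0507, 0.0144]
ee_rot: [[-0.974, 0.225, 0.002], [0.225, 0.974, -0.0], [-0.002, 0.0, -1.0]]
force: [0.5, 0.4, -0.6]
grip_width: 0.0111
finger_force: 58.6
```

Emit:
{"name": "move_arm", "arguments": {
  "moves": [
    [0, 0, 0.08, 0, 0, 0],
    [0, 0, 0.16, 0, 0, 0],
    [0.04, -0.08, 0.16, 0, 0, 0],
    [0.08, -0.17, 0.16, 0, 0, 0],
    [0.119, -0.253, 0.16, 0, 0, 0]
  ]
}}

```text
clock: 20.1
position: [0.565, -0.1784, 0.0941]
ee_rot: [[-0.974, 0.225, 0.001], [0.225, 0.974, -0.0], [-0.001, -0.0, -1.0]]
force: [0.1, 1.0, 0.0]
grip_width: 0.011
finger_force: 58.7
```

Emit:
{"name": "move_arm", "arguments": {
  "moves": [
    [0, 0, -0.05, 0, 0, 0],
    [0, 0, -0.1, 0, 0, 0],
    [0, 0, -0.114, 0, 0, 0]
  ]
}}

```text
clock: 20.48
position: [0.5629, -0.1767, 0.0344]
ee_rot: [[-0.974, 0.225, -0.004], [0.225, 0.974, 0.002], [0.004, 0.001, -1.0]]
force: [-0.5, 0.8, 0.3]
grip_width: 0.0111
finger_force: 58.7
```

Emit:
{"name": "move_arm", "arguments": {
  "moves": [
    [0, 0, 0, 0, 0, 0],
    [0, 0, 0, 0, 0, 0],
    [0, 0, 0.1, 0, 0, 0],
    [0, 0, 0.2, 0, 0, 0],
    [0, 0, 0.2, 0, 0, 0]
  ],
  "hand": -0.2
}}

```text
clock: 21.1
position: [0.5679, -0.1784, 0.1444]
ee_rot: [[-0.974, 0.225, 0.014], [0.225, 0.974, -0.006], [-0.015, -0.002, -1.0]]
force: [0.1, -0.4, 0.2]
grip_width: 0.0513
finger_force: 0.0
```

```bash
python3 - <<'E'
from h import *
spacers();wsp();pose()
E
```

```text
([0.5646, -0.1757], 26, [394.5, 225.0])
([0.5411, -0.1698], 25, [392.3, 235.5])
([0.5362, -0.1935], 26, [403.2, 237.5])
([0.4994, 0.0456], 24, [294.4, 256.2])
w [ 0.4394 -0.0664] pan [ 0.4406 -0.0685] 467
w [0.4982 0.0416] pan [0.498  0.0371] 565
w [ 0.5347 -0.1955] pan [ 0.5336 -0.1947] 271
w [ 0.5396 -0.1719] pan [ 0.5384 -0.1716] 265
w [ 0.5632 -0.1768] pan [ 0.5616 -0.1764] 263
w [ 0.6987 -0.2638] pan [ 0.694  -0.2615] 1242
t 21.2 p [0.5649, -0.1772, 0.1383] R [[-0.974, 0.225, 0.003], [0.225, 0.974, -0.001], [-0.004, -0.001, -1.0]] q [-0.4, 0.22, 1.42, 0.0, 1.5, -1.74] F [0.1, 0.2, -0.5] w 0.0506 0.0
```

Emit:
{"name": "move_arm", "arguments": {
  "moves": [
    [-0.08, 0.07, 0, 0, 0, 0],
    [-0.17, 0.15, 0, 0, 0, 0],
    [-0.248, 0.221, -0.04, 0, 0, 0],
    [-0.248, 0.221, -0.14, 0, 0, 0],
    [-0.248, 0.221, -0.236, 0, 0, 0]
  ]
}}

```text
clock: 21.82
position: [0.4389, -0.0656, 0.0164]
ee_rot: [[-0.975, 0.224, -0.0], [0.224, 0.975, 0.0], [0.0, 0.0, -1.0]]
force: [0.8, -0.5, -0.4]
grip_width: 0.0513
finger_force: 0.0
```

Emit:
{"name": "move_arm", "arguments": {
  "moves": [
    [0, 0, -0.01, 0, 0, 0],
    [0, 0, -0.01, 0, 0, 0],
    [0, 0, -0.01, 0, 0, 0],
    [0, 0, -0.01, 0, 0, 0],
    [0, 0, -0.01, 0, 0, 0]
  ],
  "hand": 1
}}

```text
clock: 22.45
position: [0.441, -0.0668, 0.0143]
ee_rot: [[-0.974, 0.225, 0.002], [0.225, 0.974, -0.0], [-0.002, 0.0, -1.0]]
force: [-0.0, -0.1, 0.1]
grip_width: 0.0108
finger_force: 58.6
```

Emit:
{"name": "move_arm", "arguments": {
  "moves": [
    [0, 0, 0.08, 0, 0, 0],
    [0, 0, 0.16, 0, 0, 0],
    [0.08, -0.09, 0.16, 0, 0, 0],
    [0.16, -0.18, 0.16, 0, 0, 0],
    [0.236, -0.27, 0.16, 0, 0, 0]
  ]
}}

```text
clock: 23.08
position: [0.5597, -0.2029, 0.0941]
ee_rot: [[-0.974, 0.225, 0.002], [0.225, 0.974, -0.0], [-0.002, 0.0, -1.0]]
force: [0.4, -0.4, 1.2]
grip_width: 0.0109
finger_force: 58.7
```

Emit:
{"name": "move_arm", "arguments": {
  "moves": [
    [0, 0, -0.05, 0, 0, 0],
    [0, 0, -0.1, 0, 0, 0],
    [0, 0, -0.114, 0, 0, 0]
  ]
}}

```text
clock: 23.45
position: [0.5569, -0.2011, 0.0342]
ee_rot: [[-0.974, 0.225, -0.004], [0.225, 0.974, 0.002], [0.004, 0.001, -1.0]]
force: [-0.1, 0.5, -0.6]
grip_width: 0.0112
finger_force: 58.7
```

Emit:
{"name": "move_arm", "arguments": {
  "moves": [
    [0, 0, 0, 0, 0, 0],
    [0, 0, 0, 0, 0, 0],
    [0, 0, 0.1, 0, 0, 0],
    [0, 0, 0.2, 0, 0, 0],
    [0, 0, 0.2, 0, 0, 0]
  ],
  "hand": -0.2
}}

```text
clock: 24.08
position: [0.5619, -0.203, 0.1445]
ee_rot: [[-0.974, 0.225, 0.014], [0.225, 0.974, -0.006], [-0.015, -0.003, -1.0]]
force: [-0.6, -0.2, 0.5]
grip_width: 0.0512
finger_force: 0.0
```

```bash
python3 - <<'E'
from h import *
spacers();wsp();pose()
E
```

```text
([0.5646, -0.1754], 29, [394.4, 225.0])
([0.5581, -0.1992], 26, [405.3, 227.7])
([0.5365, -0.1939], 24, [403.4, 237.4])
([0.4994, 0.0456], 24, [294.4, 256.2])
w [0.4981 0.0325] pan [0.4978 0.0276] 83
w [ 0.5347 -0.1954] pan [ 0.5336 -0.1951] 268
w [ 0.5395 -0.1719] pan [ 0.5382 -0.1722] 272
w [ 0.5566 -0.2011] pan [ 0.5549 -0.2007] 252
w [ 0.5634 -0.1766] pan [ 0.5616 -0.1767] 259
w [ 0.6959 -0.277 ] pan [ 0.6911 -0.2749] 3026
t 24.18 p [0.5589, -0.2017, 0.1384] R [[-0.974, 0.225, 0.003], [0.225, 0.974, -0.002], [-0.004, -0.001, -1.0]] q [-0.44, 0.22, 1.42, 0.0, 1.5, -1.79] F [-0.3, -0.4, -0.5] w 0.0512 0.0
```

Emit:
{"name": "move_arm", "arguments": {
  "moves": [
    [-0.03, 0.12, 0, 0, 0, 0],
    [-0.06, 0.24, 0, 0, 0, 0],
    [-0.09, 0.36, 0, 0, 0, 0],
    [-0.119, 0.487, 0, 0, 0, 0],
    [-0.119, 0.487, -0.1, 0, 0, 0]
  ]
}}

```text
clock: 24.8
position: [0.5003, 0.0459, 0.0889]
ee_rot: [[-0.976, 0.219, 0.008], [0.219, 0.976, 0.001], [-0.008, 0.003, -1.0]]
force: [0.7, -1.5, -1.4]
grip_width: 0.0511
finger_force: 0.0
```

Emit:
{"name": "move_arm", "arguments": {
  "moves": [
    [0, 0, -0.07, 0, 0, 0],
    [0, 0, -0.13, 0, 0, 0],
    [0, 0, -0.146, 0, 0, 0]
  ]
}}

```text
clock: 25.18
position: [0.4954, 0.0422, 0.0097]
ee_rot: [[-0.974, 0.225, -0.008], [0.225, 0.974, 0.0], [0.008, -0.001, -1.0]]
force: [0.5, 0.2, 0.8]
grip_width: 0.0511
finger_force: 0.0
```

Emit:
{"name": "move_arm", "arguments": {
  "moves": [
    [0, 0, 0, 0, 0, 0],
    [0, 0, 0, 0, 0, 0],
    [0, 0, 0, 0, 0, 0],
    [0, 0, 0, 0, 0, 0],
    [0, 0, 0.02, 0, 0, 0]
  ],
  "hand": 1
}}

```text
clock: 25.8
position: [0.4981, 0.042, 0.0233]
ee_rot: [[-0.974, 0.225, -0.001], [0.225, 0.974, 0.0], [0.001, -0.0, -1.0]]
force: [-0.0, -0.2, -0.2]
grip_width: 0.0105
finger_force: 58.6
```

Emit:
{"name": "move_arm", "arguments": {
  "moves": [
    [0, 0, 0.14, 0, 0, 0],
    [0.025, -0.11, 0.14, 0, 0, 0],
    [0.05, -0.22, 0.14, 0, 0, 0],
    [0.075, -0.34, 0.14, 0, 0, 0],
    [0.102, -0.456, 0.14, 0, 0, 0]
  ]
}}

```text
clock: 26.42
position: [0.5499, -0.1878, 0.094]
ee_rot: [[-0.974, 0.225, 0.001], [0.225, 0.974, 0.0], [-0.001, 0.0, -1.0]]
force: [0.1, 0.3, -0.9]
grip_width: 0.0106
finger_force: 58.7
```

Emit:
{"name": "move_arm", "arguments": {
  "moves": [
    [0, 0, 0, 0, 0, 0],
    [0, 0, -0.05, 0, 0, 0],
    [0, 0, -0.1, 0, 0, 0],
    [0, 0, -0.114, 0, 0, 0],
    [0, 0, -0.114, 0, 0, 0]
  ]
}}

```text
clock: 27.05
position: [0.5495, -0.1853, 0.0363]
ee_rot: [[-0.975, 0.224, -0.001], [0.224, 0.975, 0.001], [0.001, 0.0, -1.0]]
force: [0.6, -0.3, -0.3]
grip_width: 0.0106
finger_force: 58.7
```

Emit:
{"name": "move_arm", "arguments": {
  "moves": [
    [0, 0, 0, 0, 0, 0],
    [0, 0, 0, 0, 0, 0],
    [0, 0, 0.1, 0, 0, 0],
    [0, 0, 0.2, 0, 0, 0],
    [0, 0, 0.28, 0, 0, 0]
  ],
  "hand": -0.2
}}

```text
clock: 27.68
position: [0.5503, -0.1863, 0.1797]
ee_rot: [[-0.974, 0.225, 0.003], [0.225, 0.974, -0.001], [-0.004, -0.001, -1.0]]
force: [0.9, -0.2, -0.2]
grip_width: 0.0509
finger_force: 0.0
```

```bash
python3 - <<'E'
from h import *
import pickle
spacers();c=wsp();pose();pickle.dump(c,open('w8.pkl','wb'))
im=c['image'][:,:,::-1]
cv2.imwrite('pics/w8c.png',cv2.resize(im[120:420,0:400],(800,600)))
E
```

```text
([0.5543, -0.1823], 115, [397.7, 229.5])
([0.5362, -0.1938], 25, [403.4, 237.5])
w [ 0.5523 -0.1839] pan [ 0.5508 -0.1836] 789
w [ 0.5347 -0.1956] pan [ 0.5335 -0.1951] 184
w [ 0.6979 -0.2736] pan [ 0.6936 -0.2716] 1872
t 27.77 p [0.5528, -0.1873, 0.1842] R [[-0.974, 0.225, 0.013], [0.225, 0.974, -0.006], [-0.013, -0.003, -1.0]] q [-0.42, 0.17, 1.39, 0.0, 1.57, -1.77] F [0.4, -0.1, 1.2] w 0.0513 0.0
```

View pics/w8c.png

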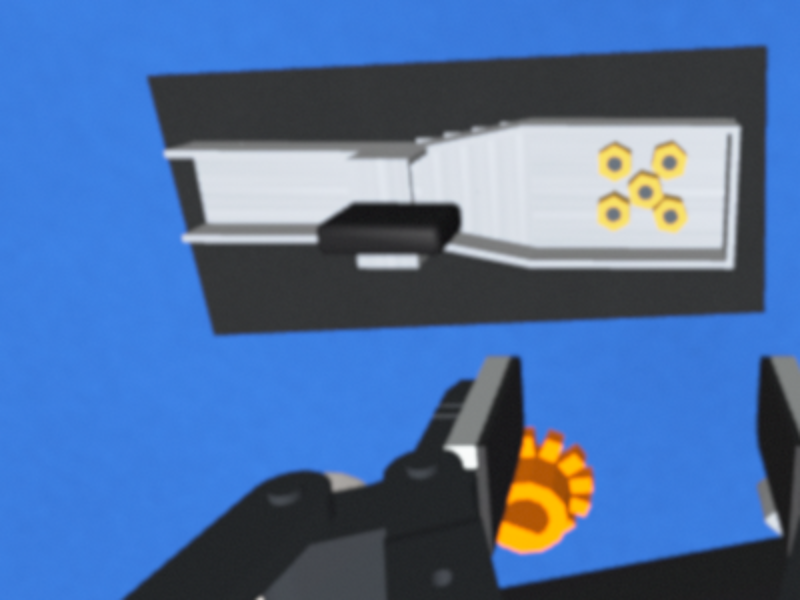

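All five spacers stand in the pan, centred around (642,185) in the crop. Handle and spout are clear. Next I refine the chute pose from this view and work out the grip.

```bash
python3 - <<'E'
from h import *
import pickle
c=pickle.load(open('w8.pkl','rb'));t=pickle.load(open('top0.pkl','rb'))
l=[(-.11,.031,.025),(-.11,-.031,.025),(.13,.02,.025),(.13,-.02,.025)]
uw=[(366.5,254),(370,183),(91.5,240.5),(82.5,196.5)]
ut=[(384.25,212.5),(378.75,241.25),(491.75,240),(488,257.5)]
ow=[(c,np.array(u),k) for u,k in zip(uw,l)]; ot=[(t,np.array(u),k) for u,k in zip(ut,l)]
for o in(ow,ot,ow+ot):
    x,r=fit(o,[.53,-.27,-1.7]); print(x.round(4),r.tolist(), 'grip',np.round([x[0]+np.cos(x[2])*.022,x[1]+np.sin(x[2])*.022],4))
C,S=np.cos(x[2]),np.sin(x[2])
# handle corners predicted in w8 crop coordinates
for lx,ly,lz in [(0,.006,.085),(0,-.006,.085),(.044,.006,.085),(.044,-.006,.085),(0,-.006,.051),(.044,-.006,.051)]:
    u=proj(c,[x[0]+C*lx-S*ly,x[1]+S*lx+C*ly,lz]); print((lx,ly,lz),(u[0]*2,(u[1]-120)*2))
E
```

```text
[ 0.5345 -0.2544 -1.7999] [[0.2, -0.1], [-0.0, 0.2], [0.2, 0.8], [-0.4, -0.7]] grip [ 0.5295 -0.2758]
[ 0.5336 -0.2515 -1.7975] [[-0.6, 0.5], [-0.5, -1.0], [0.2, -0.1], [1.1, 0.3]] grip [ 0.5287 -0.2729]
[ 0.5343 -0.254  -1.8001] [[0.5, -0.3], [0.3, 0.0], [0.5, 0.5], [-0.2, -1.0], [0.6, 0.1], [0.7, -1.4], [1.4, -0.3], [2.2, 0.1]] grip [ 0.5293 -0.2755]
(0, 0.006, 0.085) (np.float64(443.1189421740178), np.float64(258.2482257746009))
(0, -0.006, 0.085) (np.float64(440.13373288860066), np.float64(225.3096500753088))
(0.044, 0.006, 0.085) (np.float64(317.1960437625657), np.float64(257.8876673445607))
(0.044, -0.006, 0.085) (np.float64(312.2534488889089), np.float64(224.95549247576463))
(0, -0.006, 0.051) (np.float64(463.568441928054), np.float64(200.15971164856137))
(0.044, -0.006, 0.051) (np.float64(350.5443924682048), np.float64(199.85482180937169))
```

Emit:
{"name": "move_arm", "arguments": {
  "moves": [
    [-0.02, -0.09, 0, 0, 0, -0.5],
    [-0.02, -0.09, 0, 0, 0, -0.5],
    [-0.02, -0.09, 0, 0, 0, -0.5],
    [-0.02, -0.09, 0, 0, 0, -0.5],
    [-0.02, -0.09, 0, 0, 0, -0.5]
  ]
}}

```text
clock: 28.4
position: [0.5396, -0.2309, 0.176]
ee_rot: [[-0.53, 0.848, -0.0], [0.848, 0.53, 0.0], [0.0, -0.0, -1.0]]
force: [-0.4, -0.3, -1.0]
grip_width: 0.0516
finger_force: 0.0
```

Emit:
{"name": "move_arm", "arguments": {
  "moves": [
    [-0.02, -0.09, 0, 0, 0, -0.5],
    [-0.02, -0.09, 0, 0, 0, -0.5],
    [-0.02, -0.09, 0, 0, 0, -0.5],
    [-0.02, -0.09, 0, 0, 0, -0.5],
    [-0.02, -0.09, 0, 0, 0, -0.5]
  ]
}}

```text
clock: 29.02
position: [0.5297, -0.276, 0.1762]
ee_rot: [[0.223, 0.975, -0.0], [0.975, -0.223, 0.0], [0.0, -0.0, -1.0]]
force: [0.5, 0.5, -0.9]
grip_width: 0.051
finger_force: 0.0
```

Emit:
{"name": "move_arm", "arguments": {
  "moves": [
    [0, 0, -0.08, 0, 0, 0],
    [0, 0, -0.15, 0, 0, 0],
    [0, 0, -0.2, 0, 0, 0],
    [0, 0, -0.228, 0, 0, 0],
    [0, 0, -0.228, 0, 0, 0]
  ]
}}

```text
clock: 29.65
position: [0.5292, -0.2756, 0.0614]
ee_rot: [[0.224, 0.975, -0.002], [0.975, -0.224, 0.001], [0.001, -0.002, -1.0]]
force: [0.7, -0.3, 0.1]
grip_width: 0.051
finger_force: 0.0
```

```bash
python3 -c "from h import *; pose()"
```

```text
t 29.65 p [0.5292, -0.2756, 0.0614] R [[0.224, 0.975, -0.002], [0.975, -0.224, 0.001], [0.001, -0.002, -1.0]] q [-0.58, 0.29, 1.5, 0.0, 1.36, -0.35] F [0.7, -0.3, 0.1] w 0.051 0.0
```

Emit:
{"name": "move_arm", "arguments": {
  "moves": [
    [0, 0, 0, 0, 0, 0],
    [0, 0, 0, 0, 0, 0],
    [0, 0, 0, 0, 0, 0],
    [0, 0, 0, 0, 0, 0],
    [0, 0, 0, 0, 0, 0]
  ],
  "hand": 1
}}

```text
clock: 30.28
position: [0.5308, -0.2766, 0.0641]
ee_rot: [[0.225, 0.974, 0.003], [0.974, -0.225, -0.002], [-0.001, 0.003, -1.0]]
force: [-0.3, -0.6, 5.0]
grip_width: 0.0112
finger_force: 60.4
```

Emit:
{"name": "move_arm", "arguments": {
  "moves": [
    [0, 0, 0, 0, 0, 0],
    [0, 0, 0.01, 0, 0, 0],
    [0, 0, 0.03, 0, 0, 0],
    [0, 0, 0.06, 0, 0, 0],
    [0, 0, 0.09, 0, 0, 0]
  ]
}}

```text
clock: 30.9
position: [0.5298, -0.2761, 0.1084]
ee_rot: [[0.225, 0.974, 0.0], [0.974, -0.225, -0.0], [-0.0, 0.0, -1.0]]
force: [-0.8, 0.0, -2.1]
grip_width: 0.0108
finger_force: 59.2
```

Emit:
{"name": "move_arm", "arguments": {
  "moves": [
    [0, 0, 0.03, -0.02, 0.005, 0],
    [0, 0, 0.07, -0.04, 0.01, 0],
    [0, 0, 0.11, -0.06, 0.015, 0],
    [0, 0, 0.14, -0.08, 0.02, 0],
    [0, 0, 0.16, -0.087, 0.02, 0]
  ]
}}

```text
clock: 31.52
position: [0.5302, -0.2756, 0.1888]
ee_rot: [[0.222, 0.975, -0.03], [0.965, -0.224, -0.138], [-0.141, 0.002, -0.99]]
force: [-0.5, -0.2, -2.8]
grip_width: 0.0113
finger_force: 59.2
```

```bash
python3 - <<'E'
from h import *
pose(); o,t=spacers()
c=cap('wrist')
a=cv2.resize(t['image'][180:300,330:530,::-1],(500,300),interpolation=cv2.INTER_CUBIC)
b=cv2.resize(c['image'][:,:,::-1],(400,300))
cv2.imwrite('pics/l1.png',np.vstack([np.hstack([a,np.zeros((300,0,3),np.uint8)]),np.hstack([b,np.zeros((300,100,3),np.uint8)])]))
E
```

```text
t 31.52 p [0.5302, -0.2756, 0.1888] R [[0.222, 0.975, -0.03], [0.965, -0.224, -0.138], [-0.141, 0.002, -0.99]] q [-0.5, 0.19, 1.37, -0.14, 1.55, -0.28] F [-0.5, -0.2, -2.8] w 0.0113 59.1677463054657
([0.5578, -0.227], 69, [418.0, 227.5])
```

View pics/l1.png

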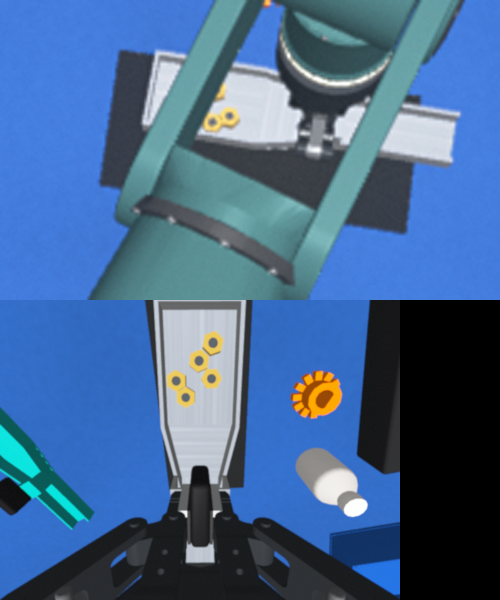

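The picture shows the chute lifted with all five spacers lying in the pan, around (200,370) in the lower view. The nose is 8° up. Next I work out the route to the hopper and check the tipping pose against the joint ranges.

```bash
cat > plan.py <<'E'
from h import *
from scipy.spatial.transform import Rotation as Ro
M=np.array([.5175,.2085]); 
def target(th,tau,lipz,back=.008,M=M):
    h=np.array([np.cos(th),np.sin(th),0]); up=np.array([0,0,1.])
    cx=np.cos(tau)*h-np.sin(tau)*up; cz=np.sin(tau)*h+np.cos(tau)*up; cy=np.cross(cz,cx)
    lip=np.array([*(M-back*h[:2]),lipz])
    return lip-.1075*cx+.057*cz, np.column_stack([-cx,cy,-cz])
def row(p0,R0,p,R): 
    return np.r_[(p-p0)/.5, Ro.from_matrix(R@R0.T).as_rotvec()/(np.pi/2)].round(3).tolist()
E
python3 - <<'E'
from plan import *
D=np.array([(.09,1.37,1.68,.5495,.238),(.15,1.30,1.69,.577,.2386),(.37,1.11,1.66,.670,.1985),(.31,1.34,1.49,.630,.1204),(.23,1.48,1.43,.587,.1038),(.35,1.40,1.39,.630,.0696),(.16,1.49,1.49,.5675,.138),(.29,1.5,1.36,.5967,.0614),(.21,1.31,1.63,.599,.2032)])
f=lambda v:np.r_[v[0]+v[1]*np.sin(D[:,0])+v[2]*np.sin(D[:,0]+D[:,1])-D[:,3],v[3]+v[1]*np.cos(D[:,0])+v[2]*np.cos(D[:,0]+D[:,1])-D[:,4]]
r=least_squares(f,[.0,.45,.45,.1]); v=r.x; print(v.round(3),abs(r.fun).max())
s=robot.get_state(); p0,R0=np.array(s['position']),np.array(s['ee_rot'])
for th in(-158,-178):
  for tau in (-8,12,40,55,65):
    p,R=target(np.radians(th),np.radians(tau),.15 if tau<0 else .077)
    print(th,tau,p.round(4),row(p0,R0,p,R))
    for L in(.2,.25,.3):
      w=p-R[:,2]*L; rw,zw=np.hypot(*w[:2])-v[0],w[2]-(v[3]+L); d=np.hypot(rw,zw)
      c=(d*d-v[1]**2-v[2]**2)/(2*v[1]*v[2])
      if abs(c)<=1:
        q3=np.arccos(c); q2=np.arctan2(rw,zw)-np.arctan2(v[2]*np.sin(q3),v[1]+v[2]*np.cos(q3)); fa=q2+q3
        q1=np.arctan2(w[1],w[0]); fd=np.array([np.sin(fa)*np.cos(q1),np.sin(fa)*np.sin(q1),np.cos(fa)])
        print('   L',L,'q1-3',np.round([q1,q2,q3],2),'q5',np.arccos(fd@R[:,2]).round(2))
      else: print('   L',L,'no')
E
```

```text
[ 0.013  0.386  0.501 -0.203] 0.019006452813656316
-158 -8 [0.631  0.2543 0.1915] [0.201, 1.061, 0.005, 0.002, 0.001, -0.612]
   L 0.2 q1-3 [0.38 0.54 0.91] q5 1.83
   L 0.25 q1-3 [0.38 0.56 0.88] q5 1.84
   L 0.3 q1-3 [0.38 0.59 0.84] q5 1.85
-158 12 [0.6114 0.2464 0.1551] [0.162, 1.045, -0.068, 0.178, -0.149, -0.605]
   L 0.2 q1-3 [0.38 0.27 1.33] q5 1.33
   L 0.25 q1-3 [0.38 0.25 1.37] q5 1.32
   L 0.3 q1-3 [0.38 0.22 1.4 ] q5 1.31
-158 40 [0.5673 0.2286 0.1898] [0.074, 1.009, 0.002, 0.423, -0.359, -0.573]
   L 0.2 q1-3 [ 0.38 -0.08  1.72] q5 0.8
   L 0.25 q1-3 [ 0.38 -0.16  1.82] q5 0.78
   L 0.3 q1-3 [ 0.38 -0.24  1.92] q5 0.77
-158 55 [0.5388 0.2171 0.1978] [0.017, 0.986, 0.018, 0.553, -0.47, -0.546]
   L 0.2 q1-3 [ 0.38 -0.24  1.93] q5 0.49
   L 0.25 q1-3 [ 0.38 -0.35  2.06] q5 0.47
   L 0.3 q1-3 [ 0.38 -0.47  2.18] q5 0.47
-158 65 [0.5191 0.2092 0.1985] [-0.023, 0.97, 0.019, 0.64, -0.544, -0.523]
   L 0.2 q1-3 [ 0.38 -0.34  2.07] q5 0.28
   L 0.25 q1-3 [ 0.38 -0.46  2.21] q5 0.26
   L 0.3 q1-3 [ 0.38 -0.6   2.35] q5 0.26
-178 -8 [0.6398 0.2128 0.1915] [0.219, 0.977, 0.005, 0.
[... 236 characters left out ...]
7 1.34] q5 1.33
   L 0.25 q1-3 [0.36 0.24 1.38] q5 1.33
   L 0.3 q1-3 [0.36 0.21 1.41] q5 1.32
-178 40 [0.5712 0.2104 0.1898] [0.082, 0.973, 0.002, 0.366, -0.44, -0.781]
   L 0.2 q1-3 [ 0.44 -0.06  1.71] q5 0.86
   L 0.25 q1-3 [ 0.46 -0.14  1.8 ] q5 0.86
   L 0.3 q1-3 [ 0.49 -0.21  1.89] q5 0.85
-178 55 [0.5405 0.2093 0.1978] [0.02, 0.97, 0.018, 0.478, -0.577, -0.742]
   L 0.2 q1-3 [ 0.5  -0.21  1.91] q5 0.65
   L 0.25 q1-3 [ 0.54 -0.31  2.02] q5 0.66
   L 0.3 q1-3 [ 0.6  -0.4   2.14] q5 0.68
-178 65 [0.5193 0.2086 0.1985] [-0.022, 0.969, 0.019, 0.552, -0.667, -0.71]
   L 0.2 q1-3 [ 0.54 -0.3   2.03] q5 0.55
   L 0.25 q1-3 [ 0.6  -0.4   2.17] q5 0.59
   L 0.3 q1-3 [ 0.68 -0.5   2.29] q5 0.64
```

Emit:
{"name": "move_arm", "arguments": {
  "moves": [
    [0.004, 0.02, 0.01, 0, 0, -0.012],
    [0.011, 0.06, 0.03, 0, 0, -0.035],
    [0.023, 0.12, 0.05, 0, 0, -0.07],
    [0.036, 0.19, 0.06, 0, 0, -0.11],
    [0.05, 0.26, 0.06, 0, 0, -0.15]
  ]
}}

```text
clock: 32.25
position: [0.5548, -0.1446, 0.2173]
ee_rot: [[0.445, 0.893, -0.063], [0.885, -0.449, -0.125], [-0.139, -0.0, -0.99]]
force: [0.2, -0.6, -2.1]
grip_width: 0.0111
finger_force: 59.2
```

Emit:
{"name": "move_arm", "arguments": {
  "moves": [
    [0.013, 0.07, 0, 0, 0, -0.04],
    [0.026, 0.14, 0, 0, 0, -0.08],
    [0.04, 0.21, 0, 0, 0, -0.12],
    [0.053, 0.28, 0, 0, 0, -0.16],
    [0.066, 0.35, 0, 0, 0, -0.2]
  ]
}}

```text
clock: 32.88
position: [0.5875, 0.0305, 0.2164]
ee_rot: [[0.696, 0.711, -0.1], [0.704, -0.703, -0.099], [-0.141, -0.001, -0.99]]
force: [0.0, -0.2, -1.9]
grip_width: 0.0114
finger_force: 59.2
```

Emit:
{"name": "move_arm", "arguments": {
  "moves": [
    [0.013, 0.07, 0, 0, 0, -0.04],
    [0.026, 0.14, 0, 0, 0, -0.08],
    [0.04, 0.21, 0, 0, 0, -0.12],
    [0.051, 0.27, 0, 0, 0, -0.155],
    [0.06, 0.32, 0, 0, 0, -0.18]
  ]
}}

```text
clock: 33.5
position: [0.6174, 0.1906, 0.2161]
ee_rot: [[0.864, 0.488, -0.124], [0.483, -0.873, -0.069], [-0.142, -0.001, -0.99]]
force: [0.2, -0.1, -2.4]
grip_width: 0.011
finger_force: 59.2
```

Emit:
{"name": "move_arm", "arguments": {
  "moves": [
    [0.01, 0.05, 0, 0, 0, -0.03],
    [0.017, 0.09, 0, 0, 0, -0.055],
    [0.022, 0.115, 0, 0, 0, -0.072],
    [0.025, 0.128, 0, 0, 0, -0.08],
    [0.025, 0.131, 0, 0, 0, -0.082]
  ]
}}

```text
clock: 34.12
position: [0.63, 0.2547, 0.2166]
ee_rot: [[0.918, 0.373, -0.131], [0.37, -0.928, -0.053], [-0.141, 0.0, -0.99]]
force: [0.0, -0.7, -2.6]
grip_width: 0.0109
finger_force: 59.2
```

Emit:
{"name": "move_arm", "arguments": {
  "moves": [
    [0, 0, 0, 0, 0, 0],
    [0, 0, 0, 0, 0, 0],
    [0, 0, 0, 0, 0, 0]
  ]
}}

```text
clock: 34.5
position: [0.6303, 0.2541, 0.2175]
ee_rot: [[0.919, 0.373, -0.129], [0.369, -0.928, -0.052], [-0.14, 0.0, -0.99]]
force: [-0.1, -0.2, -2.1]
grip_width: 0.0108
finger_force: 59.2
```

```bash
python3 - <<'E'
from plan import *
s=pose(); p0,R0=np.array(s['position']),np.array(s['ee_rot'])
c=wsp(); t=cap('top')
im=c['image'][:,:,::-1]
h,w=300,400
a=cv2.resize(im,(400,300)); b=cv2.resize(t['image'][165:315,110:310,::-1],(400,300),interpolation=cv2.INTER_CUBIC)
cv2.imwrite('pics/d1.png',np.hstack([a,b]))
for tau,z in((-8,.085),(0,.08),(10,.077),(20,.077),(30,.077),(40,.077),(50,.077),(57,.077)):
    print(tau,row(p0,R0,*target(np.radians(-158),np.radians(tau),z)))
E
```

```text
t 34.5 p [0.6303, 0.2541, 0.2175] R [[0.919, 0.373, -0.129], [0.369, -0.928, -0.052], [-0.14, 0.0, -0.99]] q [0.3, 0.49, 0.91, -0.01, 1.88, 1.49] F [-0.1, -0.2, -2.1] w 0.0108 59.16622817516327
w [0.7996 0.2147] pan [0.7982 0.216 ] 102
w [0.8188 0.1453] pan [0.817  0.1479] 5012
w [0.7287 0.2754] pan [0.7286 0.2756] 743
w [0.6947 0.2725] pan [0.6951 0.2729] 1247
w [0.6574 0.2947] pan [0.6585 0.2946] 1200
-8 [0.001, 0.001, -0.182, 0.0, -0.0, 0.001]
0 [-0.011, -0.005, -0.161, 0.034, -0.083, 0.001]
10 [-0.033, -0.013, -0.131, 0.075, -0.186, 0.001]
20 [-0.06, -0.024, -0.1, 0.117, -0.289, 0.001]
30 [-0.091, -0.037, -0.075, 0.158, -0.392, 0.001]
40 [-0.126, -0.051, -0.056, 0.2, -0.495, 0.001]
50 [-0.164, -0.066, -0.043, 0.241, -0.598, 0.001]
57 [-0.191, -0.077, -0.039, 0.27, -0.67, 0.001]
```

Emit:
{"name": "move_arm", "arguments": {
  "moves": [
    [-0.002, -0.001, -0.04, 0.01, -0.02, 0],
    [-0.005, -0.002, -0.09, 0.017, -0.04, 0],
    [-0.008, -0.004, -0.13, 0.026, -0.06, 0],
    [-0.011, -0.005, -0.155, 0.034, -0.083, 0],
    [-0.011, -0.005, -0.161, 0.034, -0.083, 0]
  ]
}}

```text
clock: 35.22
position: [0.6234, 0.2515, 0.1357]
ee_rot: [[0.928, 0.373, -0.003], [0.373, -0.928, -0.0], [-0.002, -0.001, -1.0]]
force: [-0.2, 0.1, -3.5]
grip_width: 0.011
finger_force: 59.2
```

Emit:
{"name": "move_arm", "arguments": {
  "moves": [
    [0, 0, 0, 0, 0, 0],
    [0, 0, 0, 0, 0, 0]
  ]
}}

```text
clock: 35.48
position: [0.6255, 0.2522, 0.1379]
ee_rot: [[0.928, 0.373, 0.002], [0.373, -0.928, 0.001], [0.002, -0.0, -1.0]]
force: [1.0, -0.4, -2.6]
grip_width: 0.0112
finger_force: 59.2
```

```bash
python3 - <<'E'
from plan import *
import pickle
s=pose(); p0,R0=np.array(s['position']),np.array(s['ee_rot'])
t=cap('top'); sc=cap('scene'); pickle.dump((t,sc,s),open('d2.pkl','wb'))
b=cv2.resize(t['image'][205:280,170:250,::-1],(400,375),interpolation=cv2.INTER_CUBIC)
a=cv2.resize(sc['image'][255:345,350:446,::-1],(400,375),interpolation=cv2.INTER_CUBIC)
cv2.imwrite('pics/d2.png',np.hstack([a,b]))
# predicted lip corners in both views
cx,cz,cy=-R0[:,0],-R0[:,2],R0[:,1]; o=p0-.0225*cx-.060*cz
for ly in(-.02,.02):
  for lz in (0,.022):
    P=o+.130*cx+ly*cy+lz*cz; u,w=proj(t,P),proj(sc,P); print(ly,lz,P.round(4),'top',((u-[170,205])*5+[400,0]).round(),'scene',((w-[350,255])*4.17).round())
E
```

```text
t 35.48 p [0.6255, 0.2522, 0.1379] R [[0.928, 0.373, 0.002], [0.373, -0.928, 0.001], [0.002, -0.0, -1.0]] q [0.3, 0.4, 1.2, 0.0, 1.55, 1.49] F [1.0, -0.4, -2.6] w 0.0112 59.17106330394745
-0.02 0 [0.5184 0.2307 0.0777] top [569. 193.] scene [233. 187.]
-0.02 0.022 [0.5184 0.2307 0.0997] top [559. 183.] scene [239. 155.]
0.02 0 [0.5334 0.1936 0.0777] top [659. 156.] scene [157. 154.]
0.02 0.022 [0.5333 0.1936 0.0997] top [650. 145.] scene [161. 122.]
```

View pics/d2.png

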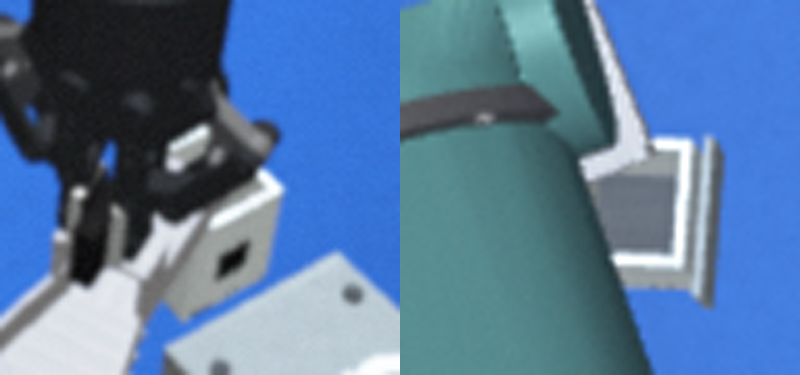

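The lip corner is at (655,152) in the right-hand crop, inside the hopper's outline and about 12 mm short of the mouth's centre. That matches the prediction. I'll shift it forward 4 mm while tipping about the lip.

Emit:
{"name": "move_arm", "arguments": {
  "moves": [
    [-0.029, -0.011, 0.03, 0.041, -0.103, 0],
    [-0.056, -0.022, 0.061, 0.083, -0.206, 0],
    [-0.087, -0.035, 0.086, 0.124, -0.309, 0],
    [-0.122, -0.049, 0.105, 0.166, -0.412, 0],
    [-0.16, -0.064, 0.118, 0.207, -0.515, 0]
  ]
}}

```text
clock: 36.2
position: [0.5442, 0.2198, 0.1981]
ee_rot: [[0.591, 0.374, 0.715], [0.239, -0.928, 0.288], [0.771, 0.001, -0.637]]
force: [0.6, 0.2, -1.5]
grip_width: 0.0108
finger_force: 59.4
```

Emit:
{"name": "move_arm", "arguments": {
  "moves": [
    [-0.027, -0.011, 0.004, 0.029, -0.072, 0],
    [-0.027, -0.011, 0.004, 0.029, -0.072, 0],
    [-0.027, -0.011, 0.004, 0.029, -0.072, 0],
    [-0.027, -0.011, 0.004, 0.029, -0.072, 0],
    [-0.027, -0.011, 0.004, 0.029, -0.072, 0]
  ]
}}

```text
clock: 36.83
position: [0.5327, 0.215, 0.1997]
ee_rot: [[0.504, 0.374, 0.778], [0.204, -0.927, 0.314], [0.839, 0.0, -0.544]]
force: [0.1, 0.2, -1.7]
grip_width: 0.0109
finger_force: 59.4
```

Emit:
{"name": "move_arm", "arguments": {
  "moves": [
    [0, 0, 0, 0, 0, 0],
    [0, 0, 0, 0, 0, 0],
    [0, 0, 0, 0, 0, 0],
    [0, 0, 0, 0, 0, 0],
    [0, 0, 0, 0, 0, 0]
  ]
}}

```text
clock: 37.45
position: [0.5312, 0.2145, 0.1978]
ee_rot: [[0.505, 0.374, 0.778], [0.204, -0.928, 0.313], [0.838, -0.0, -0.545]]
force: [0.6, 0.7, -2.3]
grip_width: 0.011
finger_force: 59.4
```

```bash
python3 - <<'E'
from plan import *
s=pose(); c=wsp(); o,t=spacers()
cx,cz=-s['ee_rot'][:,0],-s['ee_rot'][:,2]; print('lip',(s['position']+.1075*cx-.057*cz).round(4))
for n in('scene','wrist'):
    c=cap(n); h=cv2.cvtColor(c['image'],cv2.COLOR_RGB2HSV);m=cv2.inRange(h,(15,110,110),(30,255,255));k,_,st,ce=cv2.connectedComponentsWithStats(m)
    print(n,[(ce[i].round(0).tolist(),int(st[i,4])) for i in range(1,k) if 15<st[i,4]<3000])
E
```

```text
t 37.45 p [0.5312, 0.2145, 0.1978] R [[0.505, 0.374, 0.778], [0.204, -0.928, 0.313], [0.838, -0.0, -0.545]] q [0.2, -0.38, 2.15, 0.39, 0.41, 1.11] F [0.6, 0.7, -2.3] w 0.011 59.37437653541565
w [1.0991 0.6584] pan [1.0875 0.6498] 679
w [0.9587 0.163 ] pan [0.9497 0.1634] 15273
w [0.7445 0.8364] pan [0.7394 0.8246] 695
lip [0.5212 0.2105 0.0766]
scene [([214.0, 222.0], 76), ([224.0, 229.0], 20), ([207.0, 232.0], 20), ([397.0, 304.0], 35), ([264.0, 353.0], 16), ([264.0, 439.0], 1308), ([312.0, 451.0], 48), ([284.0, 477.0], 18)]
wrist [([211.0, 61.0], 48), ([236.0, 66.0], 56), ([402.0, 99.0], 65), ([524.0, 123.0], 749), ([607.0, 128.0], 17), ([7.0, 149.0], 239), ([432.0, 179.0], 2549), ([313.0, 424.0], 27), ([325.0, 424.0], 34)]
```

Emit:
{"name": "move_arm", "arguments": {
  "moves": [
    [0, 0, 0.04, 0, 0, 0],
    [0.03, 0.012, 0.06, -0.04, 0.1, 0],
    [0.065, 0.026, 0.06, -0.08, 0.2, 0],
    [0.1, 0.04, 0.06, -0.12, 0.3, 0],
    [0.13, 0.052, 0.05, -0.16, 0.4, 0]
  ]
}}

```text
clock: 38.28
position: [0.5977, 0.2411, 0.2251]
ee_rot: [[0.882, 0.373, 0.289], [0.354, -0.928, 0.117], [0.312, -0.001, -0.95]]
force: [0.5, 0.6, -1.5]
grip_width: 0.0109
finger_force: 59.3
```

Emit:
{"name": "move_arm", "arguments": {
  "moves": [
    [0.02, 0.01, 0, -0.04, 0.1, 0],
    [0.05, 0.02, 0, -0.076, 0.187, 0],
    [0.05, 0.02, 0, -0.076, 0.187, 0],
    [0.05, 0.02, 0, -0.076, 0.187, 0]
  ]
}}

```text
clock: 38.78
position: [0.6214, 0.2507, 0.222]
ee_rot: [[0.928, 0.373, 0.0], [0.373, -0.928, 0.001], [0.001, -0.001, -1.0]]
force: [0.2, 0.1, -1.5]
grip_width: 0.011
finger_force: 59.2
```

```bash
python3 - <<'E'
from plan import *
s=pose()
for n in('scene','wrist'):
    c=cap(n,n+'9.png'); h=cv2.cvtColor(c['image'],cv2.COLOR_RGB2HSV);m=cv2.inRange(h,(15,110,110),(30,255,255));k,_,st,ce=cv2.connectedComponentsWithStats(m)
    print(n,[(ce[i].round(0).tolist(),int(st[i,4])) for i in range(1,k) if 15<st[i,4]<3000])
    print(proj(c,[.5175,.2085,.065]),proj(c,[.5175,.2085,.02]))
p0,R0=s['position'],s['ee_rot']; print('lip',(p0+.1075*-R0[:,0]+.057*R0[:,2]).round(4))
E
```

```text
t 38.77 p [0.6214, 0.2507, 0.222] R [[0.928, 0.373, 0.0], [0.373, -0.928, 0.001], [0.001, -0.001, -1.0]] q [0.3, 0.36, 1.08, 0.0, 1.7, 1.49] F [0.2, 0.1, -1.5] w 0.011 59.20925438404083
scene [([214.0, 222.0], 73), ([224.0, 229.0], 21), ([207.0, 232.0], 22), ([397.0, 304.0], 34), ([264.0, 353.0], 18), ([266.0, 440.0], 1392), ([283.0, 476.0], 36)]
[397.7740448  297.28371036] [395.40489691 311.94679628]
wrist []
[319.83607356 341.66732985] [319.81574115 317.90997806]
lip [0.5217 0.2106 0.165 ]
```

Emit:
{"name": "move_arm", "arguments": {
  "moves": [
    [-0.01, -0.05, 0, 0, 0, 0.03],
    [-0.025, -0.15, 0, 0, 0, 0.085],
    [-0.043, -0.25, 0, 0, 0, 0.145],
    [-0.06, -0.35, 0, 0, 0, 0.2],
    [-0.078, -0.45, 0, 0, 0, 0.26]
  ]
}}

```text
clock: 39.5
position: [0.5807, 0.024, 0.2254]
ee_rot: [[0.701, 0.713, 0.005], [0.713, -0.701, 0.0], [0.004, 0.004, -1.0]]
force: [1.8, 0.7, -2.6]
grip_width: 0.0113
finger_force: 59.3
```

Emit:
{"name": "move_arm", "arguments": {
  "moves": [
    [-0.018, -0.1, 0, 0, 0, 0.06],
    [-0.035, -0.2, 0, 0, 0, 0.12],
    [-0.053, -0.3, 0, 0, 0, 0.18],
    [-0.07, -0.4, 0, 0, 0, 0.235],
    [-0.085, -0.49, 0, 0, 0, 0.285]
  ]
}}

```text
clock: 40.12
position: [0.5382, -0.2208, 0.2255]
ee_rot: [[0.325, 0.946, 0.005], [0.946, -0.325, -0.002], [-0.0, 0.005, -1.0]]
force: [1.2, -0.5, -1.5]
grip_width: 0.0107
finger_force: 59.3
```

Emit:
{"name": "move_arm", "arguments": {
  "moves": [
    [-0.01, -0.07, 0, 0, 0, 0.05],
    [-0.02, -0.105, -0.04, 0, 0, 0.067],
    [-0.02, -0.113, -0.12, 0, 0, 0.067],
    [-0.02, -0.113, -0.2, 0, 0, 0.067],
    [-0.02, -0.113, -0.22, 0, 0, 0.067]
  ]
}}

```text
clock: 40.75
position: [0.5273, -0.2746, 0.1114]
ee_rot: [[0.226, 0.974, -0.003], [0.974, -0.226, 0.002], [0.002, -0.003, -1.0]]
force: [0.2, 0.4, -2.6]
grip_width: 0.0109
finger_force: 59.1
```

Emit:
{"name": "move_arm", "arguments": {
  "moves": [
    [0, 0, 0, 0, 0, 0],
    [0, 0, 0, 0, 0, 0],
    [0, 0, 0, 0, 0, 0]
  ]
}}

```text
clock: 41.12
position: [0.5308, -0.2765, 0.1152]
ee_rot: [[0.225, 0.974, 0.003], [0.974, -0.225, -0.002], [-0.001, 0.004, -1.0]]
force: [-0.3, -0.2, -1.2]
grip_width: 0.0109
finger_force: 59.3
```

```bash
python3 - <<'E'
from h import *
import time
pose(); c=cap('wrist','p1.png'); pose()
# mat corners from the top view at start
E
```

```text
t 41.12 p [0.5308, -0.2765, 0.1152] R [[0.225, 0.974, 0.003], [0.974, -0.225, -0.002], [-0.001, 0.004, -1.0]] q [-0.58, 0.25, 1.44, 0.0, 1.45, -0.35] F [-0.3, -0.2, -1.2] w 0.0109 59.270251393318176
t 41.17 p [0.5306, -0.2764, 0.1147] R [[0.225, 0.974, 0.003], [0.974, -0.225, -0.001], [-0.0, 0.003, -1.0]] q [-0.58, 0.25, 1.44, 0.0, 1.45, -0.35] F [0.6, 0.4, -2.3] w 0.0111 59.270387291908264
```

Emit:
{"name": "move_arm", "arguments": {
  "moves": [
    [0, 0, -0.03, 0, 0, 0],
    [0, 0, -0.06, 0, 0, 0],
    [0, 0, -0.08, 0, 0, 0],
    [0, 0, -0.092, 0, 0, 0],
    [0, 0, -0.096, 0, 0, 0]
  ]
}}

```text
clock: 41.8
position: [0.5295, -0.2759, 0.0642]
ee_rot: [[0.226, 0.974, -0.001], [0.974, -0.226, 0.001], [0.001, -0.001, -1.0]]
force: [-0.6, 0.1, -2.3]
grip_width: 0.011
finger_force: 59.3
```

Emit:
{"name": "move_arm", "arguments": {
  "moves": [
    [0, 0, 0, 0, 0, 0],
    [0, 0, -0.002, 0, 0, 0],
    [0, 0, -0.002, 0, 0, 0]
  ]
}}

```text
clock: 42.18
position: [0.5299, -0.2761, 0.0642]
ee_rot: [[0.226, 0.974, 0.0], [0.974, -0.226, 0.0], [0.0, 0.0, -1.0]]
force: [-0.1, -0.3, -2.9]
grip_width: 0.0109
finger_force: 59.3
```

Emit:
{"name": "move_arm", "arguments": {
  "moves": [
    [0, 0, -0.002, 0, 0, 0],
    [0, 0, -0.004, 0, 0, 0],
    [0, 0, -0.004, 0, 0, 0]
  ]
}}

```text
clock: 42.55
position: [0.5302, -0.2763, 0.0641]
ee_rot: [[0.225, 0.974, 0.002], [0.974, -0.225, -0.001], [-0.0, 0.002, -1.0]]
force: [-2.7, 1.3, 7.2]
grip_width: 0.0112
finger_force: 60.5
```

Emit:
{"name": "move_arm", "arguments": {
  "moves": [
    [0, 0, -0.001, 0, 0, 0],
    [0, 0, -0.002, 0, 0, 0],
    [0, 0, -0.002, 0, 0, 0]
  ]
}}

```text
clock: 42.92
position: [0.5302, -0.2763, 0.064]
ee_rot: [[0.225, 0.974, 0.002], [0.974, -0.225, -0.001], [-0.0, 0.002, -1.0]]
force: [-3.6, 2.5, 9.9]
grip_width: 0.0111
finger_force: 61.1
```

Emit:
{"name": "move_arm", "arguments": {
  "moves": [
    [0, 0, 0.004, 0, 0, 0],
    [0, 0, 0.004, 0, 0, 0],
    [0, 0, 0.004, 0, 0, 0],
    [0, 0, 0.08, 0, 0, 0],
    [0, 0, 0.18, 0, 0, 0]
  ],
  "hand": -0.2
}}

```text
clock: 43.55
position: [0.5286, -0.2753, 0.1492]
ee_rot: [[0.226, 0.974, -0.005], [0.974, -0.226, 0.004], [0.003, -0.005, -1.0]]
force: [0.6, -0.2, -0.4]
grip_width: 0.0511
finger_force: 0.0
```

Emit:
{"name": "move_arm", "arguments": {
  "moves": [
    [0, 0, 0.1, 0, 0, 0],
    [0, 0.1, 0.18, 0, 0, 0.07],
    [0, 0.22, 0.18, 0, 0, 0.14],
    [0, 0.34, 0.18, 0, 0, 0.14],
    [0, 0.44, 0.18, 0, 0, 0.14]
  ]
}}

```text
clock: 44.18
position: [0.5295, -0.0539, 0.2407]
ee_rot: [[0.007, 1.0, -0.0], [1.0, -0.007, 0.001], [0.001, -0.0, -1.0]]
force: [0.9, -0.6, 0.4]
grip_width: 0.0513
finger_force: 0.0
```

Emit:
{"name": "move_arm", "arguments": {
  "moves": [
    [0, 0.12, 0, 0, 0, 0],
    [0, 0.24, 0, 0, 0, 0],
    [0, 0.36, 0, 0, 0, 0],
    [0, 0.46, 0, 0, 0, 0],
    [0, 0.46, 0, 0, 0, 0]
  ]
}}

```text
clock: 44.8
position: [0.5291, 0.1773, 0.2401]
ee_rot: [[0.002, 1.0, -0.001], [1.0, -0.002, 0.001], [0.001, -0.001, -1.0]]
force: [0.0, -0.7, 0.0]
grip_width: 0.0512
finger_force: 0.0
```

```bash
python3 - <<'E'
from h import *
import pickle
pose(); c=cap('wrist','f1.png'); t=cap('top','f1t.png'); sc=cap('scene','f1s.png'); pickle.dump((c,t,sc),open('f1.pkl','wb'))
h=cv2.cvtColor(c['image'],cv2.COLOR_RGB2HSV);m=cv2.inRange(h,(12,90,70),(32,255,255));k,_,st,ce=cv2.connectedComponentsWithStats(m)
print([(ce[i].round(0).tolist(),int(st[i,4])) for i in range(1,k) if st[i,4]>15])
for x,y in[(-.027,-.027),(.027,.027)]: print(proj(c,[.5175+x,.2085+y,.065]).round())
t0=pickle.load(open('top0.pkl','rb'))
# moved things in the top view, away from arm: difference blobs
d=cv2.absdiff(t['image'],t0['image']).max(2)>40; k,_,st,ce=cv2.connectedComponentsWithStats(d.astype(np.uint8))
print([(st[i].tolist()) for i in range(1,k) if st[i,4]>12])
E
```

```text
t 44.8 p [0.5291, 0.1773, 0.2401] R [[0.002, 1.0, -0.001], [1.0, -0.002, 0.001], [0.001, -0.001, -1.0]] q [0.22, 0.11, 1.35, 0.0, 1.69, 0.22] F [0.0, -0.7, 0.0] w 0.0512 0.0
[([612.0, 153.0], 12976), ([298.0, 181.0], 782), ([323.0, 172.0], 172)]
[276. 217.]
[338. 154.]
[[120, 125, 163, 355, 30069], [320, 164, 28, 28, 584], [333, 209, 8, 9, 56], [294, 214, 8, 8, 52], [378, 214, 6, 26, 29], [397, 214, 45, 16, 132], [443, 225, 13, 7, 41], [433, 231, 20, 9, 46], [451, 231, 42, 27, 202], [416, 247, 22, 1, 22], [334, 248, 7, 9, 51], [291, 252, 8, 9, 54], [342, 278, 8, 9, 52], [0, 427, 50, 53, 2055], [299, 446, 73, 34, 1329]]
```

Emit:
{"name": "move_arm", "arguments": {
  "moves": [
    [-0.08, -0.1, 0.03, 0, 0, 0],
    [-0.16, -0.2, 0.06, 0, 0, 0],
    [-0.24, -0.3, 0.06, 0, 0, 0],
    [-0.3, -0.36, 0.06, 0, 0, 0],
    [-0.3, -0.36, 0.06, 0, 0, 0]
  ]
}}

```text
clock: 45.58
position: [0.378, -0.0089, 0.2715]
ee_rot: [[0.015, 1.0, 0.002], [1.0, -0.015, -0.001], [-0.001, 0.002, -1.0]]
force: [-0.4, 0.3, -0.0]
grip_width: 0.0515
finger_force: 0.0
```

```bash
python3 - <<'E'
from h import *
import pickle
c,t,sc=pickle.load(open('f1.pkl','rb'))
# hopper interior map, coarse
im=c['image']; h=cv2.cvtColor(im,cv2.COLOR_RGB2HSV); y=cv2.inRange(h,(12,90,60),(32,255,255))
for r in range(150,212): print(''.join('#' if y[r,x] else ('.' if im[r,x].max()<110 else ' ') for x in range(272,342)))
g=im.min(2)>215; p=proj(c,[.526,.348,.052]); x0,y0=int(p[0])-45,max(int(p[1])-45,0)
k,_,st,ce=cv2.connectedComponentsWithStats(g[y0:y0+90,x0:x0+90].astype(np.uint8)); i=1+np.argmax(st[1:,4]); print('wheel bbox centre',ray(c,(x0+st[i,0]+st[i,2]/2,y0+st[i,1]+st[i,3]/2),.03),'expected .526 .3485',st[i])
t2=cap('top','g1.png'); t0=pickle.load(open('top0.pkl','rb'))
d=cv2.absdiff(t2['image'],t0['image']).max(2)>40; k,_,st,ce=cv2.connectedComponentsWithStats(d.astype(np.uint8))
print([(st[i].tolist()) for i in range(1,k) if st[i,4]>12]); pose()
E
```

```text
..............                             
                            ..................                        
                                           ..                         
                                                                      
                                                                      
                                                                      
                                                                      
                                                                      
                                                                      
                                                                      
                              ######                                  
                             ###########                              
                            ############           ...                
                            #############       ..     .              
                      .   ###############      . ###### .             
                   .   #########   ######    .  ########      
[... 3184 characters left out ...]
                   
                                                                      
wheel bbox centre [0.52720563 0.34560842 0.03      ] expected .526 .3485 [  10    0   74   35 1306]
[[320, 164, 28, 28, 585], [333, 209, 8, 9, 56], [294, 214, 8, 8, 52], [378, 214, 6, 26, 30], [407, 216, 35, 14, 113], [443, 225, 13, 7, 42], [139, 231, 30, 27, 407], [433, 231, 20, 9, 45], [451, 231, 42, 27, 193], [201, 232, 167, 248, 19101], [210, 239, 15, 17, 137], [416, 247, 22, 1, 22], [151, 254, 5, 6, 21], [0, 427, 50, 53, 2052]]
t 45.62 p [0.3791, -0.0078, 0.2713] R [[0.013, 1.0, 0.002], [1.0, -0.013, 0.0], [0.0, 0.002, -1.0]] q [-0.17, -0.31, 1.66, 0.0, 1.78, -0.16] F [0.2, -0.4, 0.7] w 0.0513 0.0
```

```bash
python3 -c "
from h import *
print(robot.sign_off())"
```

```text
the job is handed in; nothing more can be done
None
```

I handed the job in: the wheel is seated on the shaft with its flat matched, the five spacers went into the hopper (one lies partly hidden, so that count is a close reading rather than certain), the chute is back flat on its mat, and nothing else moved in the top view.

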